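# Put the little soap bottles away in the sill caddy

## Robot

A 6-joint arm with a two-finger parallel gripper is mounted at the origin on the work surface. World frame = base frame: x ahead of the robot, y to its left, z up, the work surface at z = 0. Lengths are in m, angles in rad, forces in N, time in s.
With the tool pointing down it reaches from about 0.375 to 0.925 m from the base axis. Payload 5.7 kg.
Tool frame: the origin (TCP) lies where the fingers leave the gripper's body, on its centre line; the fingertips stand 80 mm ahead of it and the grasp point (between the pads) lies 61 mm ahead of it; z points along the fingers, y is the line along which they close (so a half turn about z gives the same grasp; the last joint's range is limited). The gripper opens to 88 mm and grips with 3 to 60 N. Pads are 20 mm wide; open, the fingers measure 115 mm over their backs; the gripper's body (75 mm by 178 mm) begins 61 mm behind the grasp point.
Start: joints at [-1.279, 0.359, 1.51, -0, 1.272, -0.115], TCP at [0.237, -0.551, 0.303] pointing down, gripper open.
Joint ranges: [-2.97, 2.97], [-1.01, 2.36], [0.21, 2.38], [-0.96, 4.11], [0.2, 2.71], [-2.98, 2.98]. Speed limits (rad/s): [2.39, 2.39, 3.14, 3.14, 3.14, 3.14].

## Interface

Orientations are given as a 3x3 rotation matrix whose columns are the frame's x, y, z axes.
In Python, from plant import manip, viewer, order gives the robot as it stands.
- The arm moves only by the tool servo_tool, never from a script. Its argument "increments" is a list of rows, each a list of 5 numbers: the shift along the world's x, y, z in mm, then the turn about the world's z in rad, then the opening, from -1 (shut) to 1 (fully open). In form: [[tx, ty, tz, twist, hand], ...]. A call has exactly 5 rows; each row shifts and turns the commanded pose from where the row before left it; what a row does not reach is not made up. A row lasts 1/12 s, in which the tool goes at most 41.7 mm and 7.16 degrees, less where a joint would pass 70% of its speed; a pose out of reach is approached as far as the arm can. A call is refused whole if a number of a shift passes 41.7 or a number of a turn 0.125, either way. A call with a gripper value outside its range is refused whole. The fingers move at their own pace and stop on an object; "newtons" is the grip in N (left out, the last holds). Time passes only in rows, so rows that do not move let the fingers close, or fill a call up. It gives the time, the measured TCP pose, the force, the opening and the grip force at its end, in the units of the state.
- manip.read_state(): the state, without advancing time (a new reading comes with each control period).
- viewer.get_image(name): name is "scene" or "top" or "wrist"; returns a dict with "frame" (420x560x3 uint8, red, green, blue), "intrinsics" (3x3 intrinsics, pixels), "cam_to_world" (4x4, takes a point from camera to world coordinates); the wrist camera has in their place "hand_eye" (4x4, takes a point from camera to tool coordinates, whose origin is the TCP and whose axes are the flange's). Camera axes: x right, y up, looking along -z (the intrinsics and any distortion apply to the point x, -y, -z); pixel columns grow to the right and rows downward; lengths in m; the calibration is good to about 2 mm. A picture is of the moment at which its call begins: read the wrist's pose just before it. There is no depth.
- order.job_done(): hands the job in; it is judged then, once.
Trained networks look in the newest picture that a camera, given by its name, has taken for a name from the list of things; names that differ only in an ending like _2 or _b are one class to them, and where a whole thing is asked for, a point or a joint stands for the part that bears it (a point fixed in the world has none). Each returns a list of dicts, best first, with "confidence" (0 to 1); they miss things now and then, are a little off and sometimes report something else, mostly with a low value. They report only what shows in the picture. A call takes as long as a camera call. They do not tell look-alikes from the thing itself.
- viewer.boxes_of(camera, label): "position" ([x, y, z] in m, in world coordinates, good to about 4 mm: the middle of the surface that is visible of it).
- viewer.landmark_of(camera, label): "position" ([x, y, z] in m, in world coordinates, good to about 4 mm: a listed point, or the origin of a listed thing).
The state is a dict: "clock": time; "joint_positions": joint angles; "qvel": joint speeds; "joint_torque": joint torques, N m; "ee_pos": TCP position; "tool_rot": TCP orientation; "contact_force": force on the tool from outside, world axes, zero at the start; "torque": the same for the moment, N m; "finger_gap": finger opening in m; "gripper_force": force on a finger pad.
Only numpy, scipy, OpenCV 4.12 (cv2) and the standard library are available. Lean on these libraries where they do the work, as an engineer would, in place of code of your own. Each camera call takes 0.05 s, during which the arm holds its last target. There are 200 camera calls.

## Task

Put every little soap bottle on the sill away in the white caddy: release its red clamp lever, pull the tray out until the red lines on its rims are level with the red lugs at the mouth of the frame, and clamp it there. With the tray so clamped, get every bottle upright in the tray with its cap pressed fully shut (on the sill or in the tray; open caps do not pass under the deck). Then release the clamp, push the tray fully home and clamp it again, without forcing the tray against the clamp or shifting the vase, ramekin, egg slicer and brush.

Things in the scene. Friction and masses are not known exactly. Their poses are not given: they have to be found in the camera images.
- caddy: slim white plastic caddy fixed on the sill, 120 mm wide (its x), 260 mm long (its y). Origin: underside, middle of the length; the tray slides out at the mouth, the +y end (y = 130 mm). The tray's rims ride on runners at x = -62 to -38 and 38 to 54 mm, 30 mm high; red lugs mark their mouth ends. The clamp's bracket stands at x = -76 to -42, y = 36 to 64 mm, 51 mm high
- caddy_deck (a point): centre of the top face of the caddy's clear upper deck, axes as the caddy's: 90 mm wide (caddy x from -36 to +54 mm), 260 mm long; its underside is 83 mm, its raised edge 91 mm above the sill. A sponge on its rear half reaches 115 mm. Below it the -x side is open; the rear end and +x side carry it
- tray (a joint): pull-out tray of the caddy: distance pulled out in m, 0 = fully home, 0.225 = red lines level with the mouth, end stop 0.245; slides along the caddy's +y, needs about 2 N when the clamp is released and stays where it is left
- tray_handle (a point): middle of the tray's steel bar handle: bar 10 mm thick, 50 mm long across the caddy (along its x), 64 mm above the sill, 34 mm out from the tray's front panel (panel top 78 mm above the sill); at caddy y = 171 mm plus the pull-out; moves with the tray
- tray_line (a point): the red line across the tray's rim on the clamp side (a second one is on the other rim), 34 mm above the sill; moves with the tray
- caddy_gate (a point): the frame's mouth edge on the clamp side (y = 130 mm), over the runner beside the red lug; the red line belongs here; fixed to the caddy
- tray_floor (a point): middle of the tray's inner floor, 12 mm above the sill, at caddy y = 5 mm plus the pull-out, axes as the caddy's; moves with the tray. The inside is 58 mm wide (x) and 246 mm long (y), walls 22 mm high; with the tray at the line the deck still covers about the rearmost 20 mm of it. Rims at the top of the walls reach out to x = -62 and +47 mm
- clamp (a joint): red clamp lever that swings level about an upright axis: 0 = locked (its stop), 1.57 = fully released (its stop), clockwise seen from above; stays where it is left, needs 2 to 4 N at the knob. Below about 0.4 it squeezes the tray's rim; near 0 it holds the tray against some 40 N
- clamp_pivot (a point): point on the lever's axis, 54 mm to -x and 50 mm to +y of the caddy's origin, 61 mm above the sill
- clamp_knob (a point): centre of the top of the lever's upright round knob (18 mm across, standing 26 mm above the 14 mm wide arm, top 89 mm above the sill), 70 mm from the axis; locked it lies towards the caddy's -x and -y at 45 degrees from the pivot, released towards -x and +y at 45 degrees
- bottle1: squat plastic soap bottle, pale blue with a petrol-blue cap, white label: round, 46 mm across and straight up to 44 mm, 66 mm high with the cap shut and 78 mm with it open, about 120 g, heaviest at the bottom; origin: centre of its underside, z up along the bottle. None if absent
- cap1 (a joint): how far the push-on cap of bottle1 (25 mm across, 14 mm high, on the bottle's axis) is pressed down in m: near 0 = open, a bare neck shows below it; 0.012 = fully shut on the shoulder. Takes about 3 N along the axis and stays where it is left
- bottle2: squat plastic soap bottle, cream with an orange cap, white label: round, 46 mm across and straight up to 44 mm, 66 mm high with the cap shut and 78 mm with it open, about 120 g, heaviest at the bottom; origin: centre of its underside, z up along the bottle. None if absent
- cap2 (a joint): how far the push-on cap of bottle2 (25 mm across, 14 mm high, on the bottle's axis) is pressed down in m: near 0 = open, a bare neck shows below it; 0.012 = fully shut on the shoulder. Takes about 3 N along the axis and stays where it is left
- bottle3: squat plastic soap bottle, lilac with a purple cap, white label: round, 46 mm across and straight up to 44 mm, 66 mm high with the cap shut and 78 mm with it open, about 120 g, heaviest at the bottom; origin: centre of its underside, z up along the bottle. None if absent
- cap3 (a joint): how far the push-on cap of bottle3 (25 mm across, 14 mm high, on the bottle's axis) is pressed down in m: near 0 = open, a bare neck shows below it; 0.012 = fully shut on the shoulder. Takes about 3 N along the axis and stays where it is left
- bottle4: squat plastic soap bottle, light green with a dark green cap, white label: round, 46 mm across and straight up to 44 mm, 66 mm high with the cap shut and 78 mm with it open, about 120 g, heaviest at the bottom; origin: centre of its underside, z up along the bottle. None if absent
- cap4 (a joint): how far the push-on cap of bottle4 (25 mm across, 14 mm high, on the bottle's axis) is pressed down in m: near 0 = open, a bare neck shows below it; 0.012 = fully shut on the shoulder. Takes about 3 N along the axis and stays where it is left
- vase: olive glass vase, 90 mm across, 160 mm high; origin at the centre of its underside
- ramekin: white ceramic ramekin, 88 mm across, 45 mm high; origin at the centre of its underside
- slicer: stainless egg slicer, 80 x 120 x 25 mm; origin at the centre of its underside
- brush: yellow silicone bottle brush lying along its y, 250 mm long, 41 mm across the head at +y; origin on the sill under its handle, about 15 mm from its middle
Not all that is in view belongs to the job. What is shaped like the bottle4 but pink is not meant.

How it is judged:
By the outcome, as a careful person would: the job done as asked, in the order asked, and still so for the second after the job is handed in, with the robot touching nothing.
Of bottle1, bottle2, bottle3, bottle4 only 2 to 4 are there at a start; the rules pass over those that are not, and their reading is None.
At some moment in a run one of bottle1, bottle2, bottle3, bottle4 may be knocked a few centimetres aside while the robot is not near it.
It also fails if it takes over 210 s, if anything falls off the work surface, if the arm or the gripper's body presses on something with over 40 N, if the wrist force passes 120 N, or if a joint passes its speed limit or range.

## Working session

There is one attempt and no reset: what is moved stays moved. The work goes in short steps, Python scripts to look and compute and a tool call to move; the robot and the scene stay as the last step left them, time stands still between calls to the robot, and variables do not carry over. Pictures are saved under pics/ and viewed, at most 14 in all, crops included, and the job is handed in when it is done.

Besides the shell and the picture viewer there is one more tool, called after "Request:" as a command line: name --pt "numbers of a row" for each row, then --argument value for the rest. servo_tool: Moves the arm, as the interface text tells. Its arguments: {"type":"object","properties":{"increments":{"type":"array"},"newtons":{"type":"number"}},"required":["increments"]}

```bash
mkdir -p pics; ls; cat > h.py <<'E'
import numpy as np, cv2
from plant import manip, viewer, order
def save(cam,name,crop=None,scale=1):
    d=viewer.get_image(cam); f=d["frame"][:,:,::-1]
    if crop: x0,y0,x1,y1=crop; f=f[y0:y1,x0:x1]
    if scale!=1: f=cv2.resize(f,None,fx=scale,fy=scale,interpolation=cv2.INTER_CUBIC)
    cv2.imwrite("pics/"+name,f); return d
def proj(d,p):
    T=np.linalg.inv(d["cam_to_world"]); c=T[:3,:3]@np.array(p)+T[:3,3]
    q=d["intrinsics"]@np.array([c[0],-c[1],-c[2]]); return (q[:2]/q[2]).round(0)
def ray(d,u,v,z):
    T=d["cam_to_world"]; r=np.linalg.inv(d["intrinsics"])@np.array([u,v,1.]); r=T[:3,:3]@np.array([r[0],-r[1],-r[2]])
    o=T[:3,3]; return o+r*(z-o[2])/r[2]
E
python3 - <<'E'
from h import *
np.set_printoptions(precision=3,suppress=True)
a=save("scene","s0.png");b=save("top","t0.png")
L=["caddy","caddy_deck","tray_handle","tray_line","caddy_gate","tray_floor","clamp_pivot","clamp_knob","bottle1","bottle2","bottle3","bottle4","vase","ramekin","slicer","brush"]
for l in L:
  for cam,d in(("scene",a),("top",b)):
    print(l,cam,[(np.round(q["position"],3).tolist(),round(q["confidence"],2),proj(d,q["position"]).tolist()) for q in viewer.landmark_of(cam,l)[:3]])
print(manip.read_state())
E
```

```text
pics
caddy scene [([0.588, -0.144, 0.001], 0.92, [240.0, 255.0])]
caddy top [([0.588, -0.146, -0.003], 0.73, [315.0, 217.0]), ([0.8, 0.048, -0.0], 0.48, [242.0, 140.0])]
caddy_deck scene [([0.593, -0.149, 0.088], 0.63, [238.0, 228.0]), ([0.581, 0.035, 0.065], 0.5, [300.0, 203.0])]
caddy_deck top [([0.599, -0.143, 0.085], 0.97, [318.0, 207.0])]
tray_handle scene []
tray_handle top [([0.582, 0.033, 0.066], 0.59, [246.0, 215.0]), ([0.798, 0.051, -0.002], 0.19, [241.0, 141.0])]
tray_line scene [([0.589, -0.14, 0.003], 0.3, [242.0, 254.0])]
tray_line top [([0.539, -0.235, 0.034], 0.59, [353.0, 234.0])]
caddy_gate scene [([0.534, -0.019, 0.037], 0.94, [270.0, 211.0])]
caddy_gate top [([0.528, -0.017, 0.034], 0.59, [267.0, 238.0]), ([0.609, -0.47, 0.002], 0.16, [437.0, 208.0])]
tray_floor scene [([0.586, -0.125, 0.005], 0.86, [247.0, 250.0])]
tray_floor top [([0.587, -0.13, 0.014], 0.91, [310.0, 216.0])]
clamp_pivot scene [([0.527, -0.095, 0.061], 0.87, [242.0, 214.0]), ([0.754, -0.207, 0.003], 0.62, [260.0, 311.0])]
clamp_pivot top [([0.797, 0.052, 0.001], 0.72, [240.0, 141.0]), ([0.53, -0
[... 1936 characters left out ...]
87, 0.373, 0.006], 0.83, [117.0, 181.0])]
brush scene [([0.756, -0.206, 0.001], 0.82, [261.0, 312.0])]
brush top [([0.755, -0.203, -0.004], 0.98, [335.0, 156.0])]
{'clock': 1.7, 'joint_positions': array([-1.279,  0.359,  1.51 ,  0.   ,  1.272, -0.115]), 'qvel': array([ 0.   , -0.   ,  0.   , -0.001, -0.001,  0.001]), 'joint_torque': array([ -0.   , -51.533, -27.112,   0.067,   0.025,   0.   ]), 'ee_pos': array([ 0.237, -0.551,  0.303]), 'tool_rot': array([[ 0.918,  0.396, -0.   ],
       [ 0.396, -0.918,  0.   ],
       [ 0.   , -0.   , -1.   ]]), 'contact_force': array([1.279, 0.116, 0.449]), 'torque': array([ 0.056, -0.021,  0.015]), 'gripper_force': 0.0, 'finger_gap': 0.08773668658340728}
```

```bash
python3 - <<'E'
import cv2,numpy as np
t=cv2.imread("pics/t0.png");s=cv2.imread("pics/s0.png")
cv2.imwrite("pics/t0b.png",cv2.resize(t,None,fx=1.42,fy=1.42,interpolation=cv2.INTER_CUBIC))
E
```

```text
(no output)
```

View pics/t0b.png

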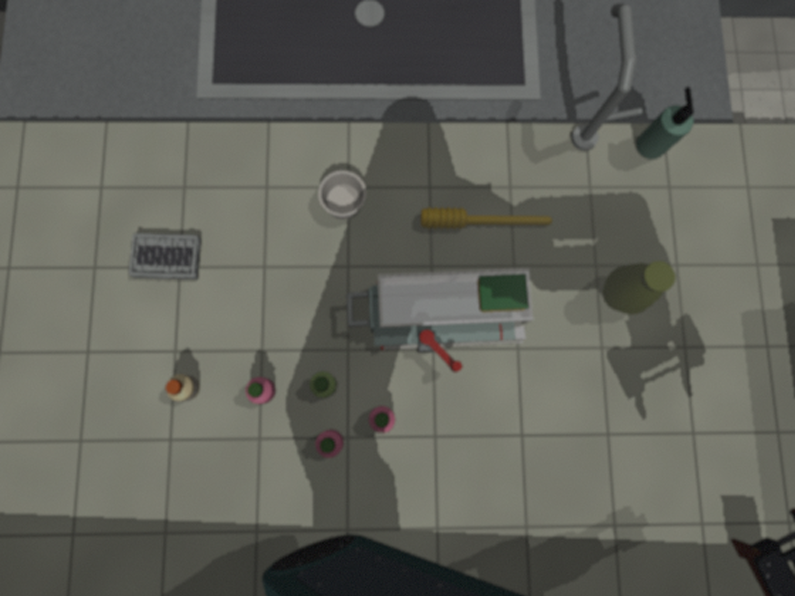

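View pics/s0.png

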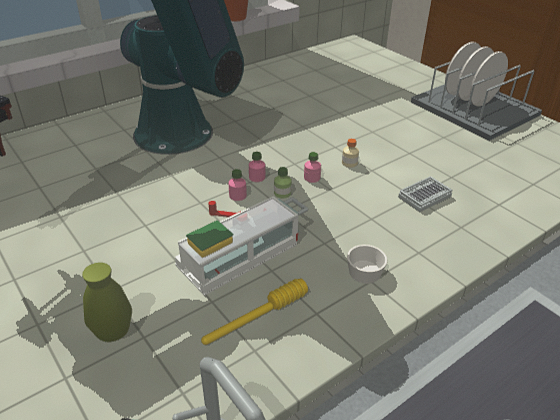

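The top view shows five bottles: cream with an orange cap at about (127,273), light green at (227,270), and pinks at (183,275), (231,312) and (269,295). By the description, I want cream (bottle2) and green (bottle4); the pinks are the look-alikes. I'll check this in one close crop.

```bash
python3 - <<'E'
from h import *
d=save("scene","s1.png",(200,125,375,255),4.5)
b=viewer.get_image("top")
for l in("bottle4",):
  for cam in("scene","top"):
    for q in viewer.landmark_of(cam,l): print(cam,np.round(q["position"],3),round(q["confidence"],2))
for l in("caddy","clamp_knob","caddy_deck","clamp_pivot","tray_handle","caddy_gate","tray_line"):
  for cam in("scene","top"):
    for q in viewer.landmark_of(cam,l)[:2]: print(l,cam,np.round(q["position"],3),round(q["confidence"],2))
E
```

```text
scene [ 0.388 -0.022  0.003] 0.97
scene [0.45  0.081 0.002] 0.81
scene [0.444 0.193 0.002] 0.79
scene [0.452 0.331 0.004] 0.73
scene [ 0.345  0.069 -0.001] 0.67
top [0.455 0.083 0.001] 0.85
top [ 0.449  0.33  -0.002] 0.8
top [ 0.392 -0.023 -0.003] 0.66
top [0.44  0.189 0.002] 0.61
top [ 0.351  0.071 -0.002] 0.51
caddy scene [ 0.588 -0.144 -0.   ] 0.86
caddy top [ 0.587 -0.144 -0.004] 0.56
clamp_knob scene [ 0.483 -0.148  0.088] 0.5
clamp_knob top [ 0.481 -0.145  0.091] 0.84
caddy_deck scene [ 0.595 -0.149  0.088] 0.84
caddy_deck top [ 0.596 -0.145  0.084] 0.56
clamp_pivot scene [ 0.529 -0.096  0.062] 0.7
clamp_pivot scene [ 0.587 -0.124  0.006] 0.44
clamp_pivot top [ 0.53  -0.098  0.058] 0.57
tray_handle scene [0.581 0.035 0.065] 0.85
tray_handle scene [ 0.588 -0.142  0.004] 0.75
tray_handle top [0.581 0.035 0.068] 0.93
caddy_gate scene [ 0.534 -0.015  0.035] 0.68
caddy_gate top [ 0.526 -0.02   0.035] 0.65
tray_line scene [ 0.753 -0.206  0.002] 0.3
tray_line top [ 0.54  -0.236  0.035] 0.77
```

View pics/s1.png

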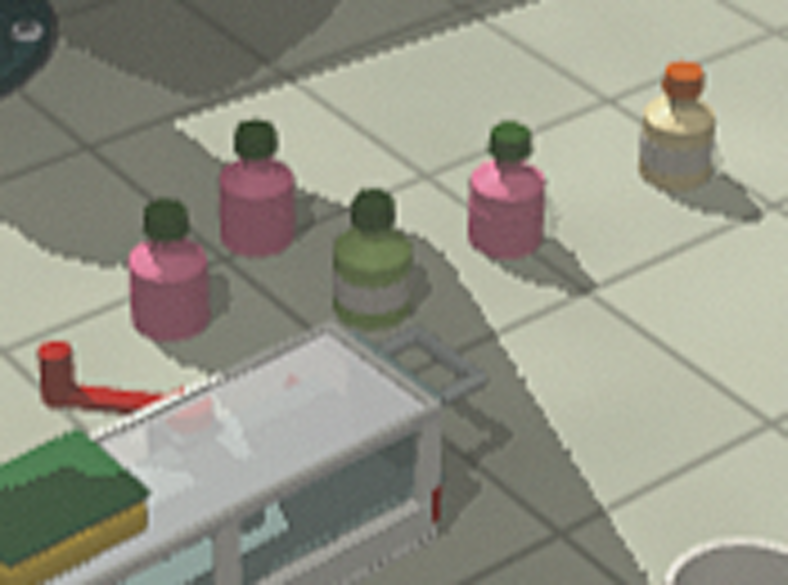

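The crop confirms green with a dark green cap at crop (372,255) and cream with an orange cap at (680,125). Both caps are raised. The three pinks are decoys. The tray is home and the knob is at the rear (locked). I'm moving above the clamp for a wrist view.

Request:
servo_tool --pt "16 30 0 -0.119 1" --pt "16 30 0 -0.119 1" --pt "16 30 0 -0.119 1" --pt "16 30 0 0 1" --pt "16 30 0 0 1"

```text
clock: 3.02
ee_pos: [0.3178, -0.3997, 0.3027]
tool_rot: [[0.999, 0.049, 0.0], [0.049, -0.999, -0.0], [0.0, 0.0, -1.0]]
contact_force: [0.9, -0.8, -1.1]
finger_gap: 0.0875
gripper_force: 0.0
```

Request:
servo_tool --pt "16 30 0 0 -0.3" --pt "16 30 0 0 -0.3" --pt "16 30 0 0 -0.3" --pt "16 30 0 0 -0.3" --pt "16 30 0 0 -0.3"

```text
clock: 3.43
ee_pos: [0.3979, -0.2495, 0.3029]
tool_rot: [[0.999, 0.049, 0.0], [0.049, -0.999, -0.0], [0.0, 0.0, -1.0]]
contact_force: [0.8, -0.7, 0.2]
finger_gap: 0.058
gripper_force: 0.0
```

Request:
servo_tool --pt "16 30 0 0 -0.3" --pt "16 30 0 0 -0.3" --pt "16 30 0 0 -0.3" --pt "0 0 0 0 -0.3" --pt "0 0 0 0 -0.3"

```text
clock: 3.85
ee_pos: [0.4459, -0.1597, 0.3027]
tool_rot: [[0.999, 0.054, 0.0], [0.054, -0.999, -0.0], [0.0, 0.0, -1.0]]
contact_force: [0.1, -0.8, -0.4]
finger_gap: 0.0311
gripper_force: 0.0
```

```bash
cat >> h.py <<'E'
np.set_printoptions(precision=4,suppress=True)
OFF={"caddy":(0,0),"caddy_deck":(.009,0),"tray_handle":(0,.171),"caddy_gate":(-.05,.13),"clamp_pivot":(-.054,.05),"clamp_knob":(-.1035,.0005)}
def look(labels,cams=("scene","top","wrist"),near=None,rad=.05):
    out={}
    for c in cams:
        viewer.get_image(c)
        for l in labels:
            for q in viewer.landmark_of(c,l)[:3]:
                p=np.array(q["position"])
                if near is None or l not in near or np.linalg.norm(p[:2]-near[l][:2])<rad: out.setdefault(l,[]).append((c,p,round(q["confidence"],2)))
    return out
def st():
    s=manip.read_state(); R=s["tool_rot"]; print("t",round(s["clock"],2),"tcp",s["ee_pos"],"yaw(y)",round(np.arctan2(R[1,1],R[0,1]),4),"F",s["contact_force"],"gap",round(s["finger_gap"],4),"grip",s["gripper_force"])
E
python3 - <<'E'
from h import *
st()
c0=np.array([.588,-.144]);R=np.array([[1,-.05],[.05,1]])
near={k:c0+R@np.array(v) for k,v in OFF.items()}
near.pop
o=look(OFF,near=near,rad=.025)
A=[];B=[]
for l,v in o.items():
    for c,p,f in v:
        print(l,c,p,f)
        if l not in("caddy_gate",): A.append(OFF[l]);B.append(p[:2])
A=np.array(A);B=np.array(B);a=A-A.mean(0);b=B-B.mean(0)
th=np.arctan2((a[:,0]*b[:,1]-a[:,1]*b[:,0]).sum(),(a*b).sum())
Rm=np.array([[np.cos(th),-np.sin(th)],[np.sin(th),np.cos(th)]])
print("yaw",th,"origin",B.mean(0)-Rm@A.mean(0))
save("wrist","w0.png")
E
```

```text
t 3.85 tcp [ 0.4459 -0.1597  0.3027] yaw(y) -1.5172 F [ 0.0707 -0.8246 -0.4071] gap 0.0311 grip 0.0
caddy scene [ 0.5887 -0.1435  0.0035] 0.82
caddy top [ 0.5889 -0.1452 -0.0015] 0.83
caddy wrist [ 0.5823 -0.1487 -0.    ] 0.93
caddy_deck scene [ 0.5952 -0.1512  0.0896] 0.72
caddy_deck top [ 0.5959 -0.1436  0.0861] 0.95
caddy_deck wrist [ 0.5962 -0.142   0.0897] 0.84
tray_handle scene [0.5807 0.0338 0.0633] 0.81
tray_handle top [0.578  0.0344 0.0638] 0.74
tray_handle wrist [0.5797 0.0321 0.0618] 0.73
caddy_gate scene [ 0.5377 -0.0206  0.0369] 0.83
caddy_gate top [ 0.5294 -0.0188  0.0356] 0.86
caddy_gate wrist [ 0.5341 -0.0165  0.0308] 0.59
clamp_pivot scene [ 0.5287 -0.0968  0.0646] 0.66
clamp_pivot top [ 0.5277 -0.1001  0.057 ] 0.93
clamp_pivot wrist [ 0.5294 -0.0997  0.0622] 0.68
clamp_knob scene [ 0.4823 -0.1479  0.0923] 0.48
clamp_knob top [ 0.4801 -0.1439  0.0904] 0.49
clamp_knob wrist [ 0.4815 -0.1465  0.0875] 0.77
yaw 0.03844073943434415 origin [ 0.5857 -0.1437]
```

View pics/w0.png

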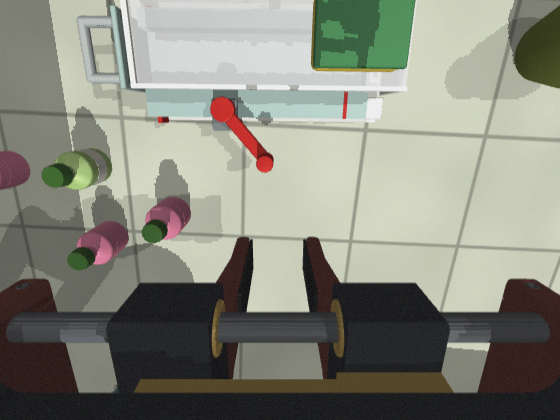

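The wrist view shows the knob at (264,162), pivot at (222,108), red line on the rim at (345,105), lug at (162,120) and handle at (88,48). Next I lower onto the knob and grip it lightly.

Request:
servo_tool --pt "18 7 -20 0 -0.3" --pt "18 6 -30 -0.016 -0.3" --pt "0 0 -35 0 -0.3" --pt "0 0 -35 0 -0.3" --pt "0 0 -33 0 -0.3"

```text
clock: 5.37
ee_pos: [0.4817, -0.1478, 0.1482]
tool_rot: [[0.999, 0.034, 0.001], [0.034, -0.999, -0.0], [0.001, 0.0, -1.0]]
contact_force: [1.4, -0.3, -0.4]
finger_gap: 0.0307
gripper_force: 0.0
```

Request:
servo_tool --pt "0 0 0 0 -0.3" --pt "0 0 0 0 -1" --pt "0 0 0 0 -1" --pt "0 0 0 0 -1" --pt "0 0 0 0 -1" --newtons 6

```text
clock: 5.78
ee_pos: [0.482, -0.1475, 0.1511]
tool_rot: [[0.999, 0.033, 0.002], [0.033, -0.999, 0.001], [0.002, -0.001, -1.0]]
contact_force: [2.9, 4.3, -9.1]
finger_gap: 0.0174
gripper_force: 6.0
```

Request:
servo_tool --pt "-7.5 8.1 0 0 -1" --pt "-6.1 9.1 0 0 -1" --pt "-4.6 10 0 0 -1" --pt "-3 10.6 0 0 -1" --pt "-1.3 10.9 0 0 -1"

```text
clock: 6.2
ee_pos: [0.4572, -0.099, 0.151]
tool_rot: [[0.999, 0.034, -0.001], [0.034, -0.999, -0.002], [-0.001, 0.001, -1.0]]
contact_force: [-3.6, -5.2, 0.0]
finger_gap: 0.0178
gripper_force: 6.0
```

Request:
servo_tool --pt "0.4 11 0 0 -1" --pt "2.2 10.8 0 0 -1" --pt "3.8 10.3 0 0 -1" --pt "5.4 9.6 0 0 -1" --pt "6.5 7.5 0 0 -1"

```text
clock: 6.62
ee_pos: [0.4772, -0.0493, 0.1505]
tool_rot: [[0.999, 0.035, 0.0], [0.035, -0.999, -0.001], [0.0, 0.001, -1.0]]
contact_force: [-7.8, -12.5, 4.4]
finger_gap: 0.02
gripper_force: 5.9
```

Request:
servo_tool --pt "0 0 0 0 -1" --pt "0 1 0 0 -1" --pt "0 0 0 0 -0.2" --pt "0 0 0 0 -0.2" --pt "0 0 0 0 -0.2"

```text
clock: 7.03
ee_pos: [0.4781, -0.0486, 0.1498]
tool_rot: [[0.999, 0.034, 0.001], [0.034, -0.999, 0.001], [0.001, -0.001, -1.0]]
contact_force: [-0.1, 0.2, -0.5]
finger_gap: 0.0335
gripper_force: 0.0
```

Request:
servo_tool --pt "0 0 20 0 -0.2" --pt "0 0 30 0 -0.2" --pt "0 0 30 0 -0.2" --pt "0 0 20 0 -0.2" --pt "0 0 0 0 -0.2"

```text
clock: 7.45
ee_pos: [0.48, -0.0492, 0.2537]
tool_rot: [[0.999, 0.034, 0.008], [0.034, -0.999, -0.001], [0.008, 0.001, -1.0]]
contact_force: [0.9, 0.3, -0.8]
finger_gap: 0.0352
gripper_force: 0.0
```

```bash
python3 - <<'E'
from h import *
st()
for l,v in look(["clamp_knob","tray_handle"],near={"clamp_knob":np.array([.48,-.07]),"tray_handle":np.array([.58,.033])}).items(): print(l,v)
E
```

```text
t 7.45 tcp [ 0.48   -0.0492  0.2537] yaw(y) -1.5369 F [ 0.8709  0.3079 -0.7553] gap 0.0352 grip 0.0
clamp_knob [('scene', array([ 0.4841, -0.055 ,  0.0911]), 0.53), ('wrist', array([ 0.4813, -0.0521,  0.092 ]), 0.75)]
tray_handle [('scene', array([0.5782, 0.0348, 0.0647]), 0.87), ('wrist', array([0.5776, 0.0286, 0.0646]), 0.72)]
```

Request:
servo_tool --pt "25 20 0 0 -0.53" --pt "25 20 0 0 -0.53" --pt "25 20 0 0 -0.53" --pt "24 21 0 0 -0.53" --pt "0 0 0 0 -0.53"

```text
clock: 8.32
ee_pos: [0.5805, 0.0348, 0.2493]
tool_rot: [[0.999, 0.036, 0.004], [0.036, -0.999, 0.002], [0.004, -0.001, -1.0]]
contact_force: [1.1, 0.1, -0.7]
finger_gap: 0.0205
gripper_force: 0.0
```

```bash
python3 - <<'E'
from h import *
st()
for l,v in look(["tray_handle"],near={"tray_handle":np.array([.58,.033])}).items(): print(l,v)
save("wrist","w1.png")
E
```

```text
t 8.32 tcp [0.5805 0.0348 0.2493] yaw(y) -1.5351 F [ 1.124   0.1353 -0.6593] gap 0.0205 grip 0.0
tray_handle [('scene', array([0.5784, 0.0337, 0.0658]), 0.74), ('top', array([0.5786, 0.0354, 0.0651]), 0.56), ('wrist', array([0.5804, 0.0286, 0.0629]), 0.81)]
```

View pics/w1.png

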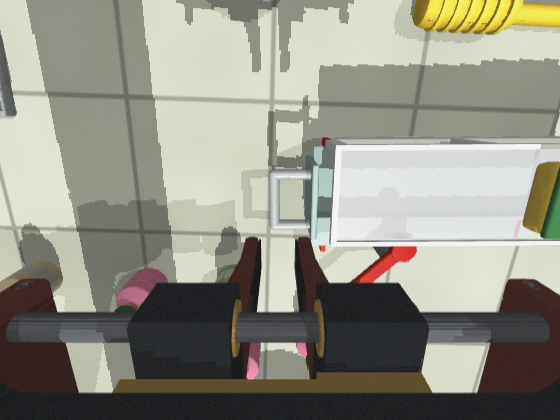

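The bar handle shows at pixel (274,198), with the panel at (320,195) and the fingers straddling column ~275. I'll check the bar's position with the hand-eye calibration.

```bash
cat >> h.py <<'E'
def wray(u,v,z,d=None,s=None):
    s=s or manip.read_state(); d=d or viewer.get_image("wrist")
    T=np.eye(4);T[:3,:3]=s["tool_rot"];T[:3,3]=s["ee_pos"]
    return ray({"cam_to_world":T@d["hand_eye"],"intrinsics":d["intrinsics"]},u,v,z)
E
python3 - <<'E'
from h import *
s=manip.read_state();d=viewer.get_image("wrist")
print(d["hand_eye"],wray(274,172,.069,d,s),wray(274,224,.069,d,s),wray(316,195,.078,d,s))
E
```

```text
[[-0.0004  0.9555  0.2951  0.0818]
 [ 1.      0.0007 -0.0009 -0.0009]
 [-0.0011  0.2951 -0.9555 -0.0839]
 [ 0.      0.      0.      1.    ]] [0.6066 0.036  0.069 ] [0.5555 0.0346 0.069 ] [ 0.5884 -0.0028  0.078 ]
```

Request:
servo_tool --pt "0 0 -35 0 -0.53" --pt "0 0 -35 0 -0.53" --pt "0 0 -30 0 -0.53" --pt "0 0 -25 0 -0.53" --pt "0 0 0 0 -0.53"

```text
clock: 9.13
ee_pos: [0.5726, 0.0315, 0.1204]
tool_rot: [[0.999, 0.033, -0.009], [0.033, -0.999, 0.001], [-0.009, -0.001, -1.0]]
contact_force: [-1.0, 0.4, -0.2]
finger_gap: 0.0203
gripper_force: 0.0
```

Request:
servo_tool --pt "0 0 0 0 -1" --pt "0 0 0 0 -1" --pt "0 0 0 0 -1" --pt "0 0 0 0 -1" --pt "0 0 0 0 -1" --newtons 20

```text
clock: 9.55
ee_pos: [0.5766, 0.0318, 0.1259]
tool_rot: [[0.999, 0.034, 0.002], [0.034, -0.999, -0.0], [0.002, 0.0, -1.0]]
contact_force: [-1.7, 0.7, 0.6]
finger_gap: 0.0094
gripper_force: 20.0
```

Request:
servo_tool --pt "-0.4 10 0 0 -1" --pt "-0.8 20 0 0 -1" --pt "-1 25 0 0 -1" --pt "-1 25 0 0 -1" --pt "-1 25 0 0 -1"

```text
clock: 9.97
ee_pos: [0.5725, 0.1378, 0.1258]
tool_rot: [[0.999, 0.034, 0.002], [0.034, -0.999, -0.001], [0.002, 0.001, -1.0]]
contact_force: [-1.7, -4.2, 2.4]
finger_gap: 0.0093
gripper_force: 20.0
```

Request:
servo_tool --pt "-1 25 0 0 -1" --pt "-1 25 0 0 -1" --pt "-1 25 0 0 -1" --pt "-0.8 22 0 0 -1" --pt "-0.4 18 0 0 -1"

```text
clock: 10.38
ee_pos: [0.568, 0.254, 0.1258]
tool_rot: [[0.999, 0.035, 0.002], [0.035, -0.999, 0.0], [0.002, -0.0, -1.0]]
contact_force: [-0.4, -3.2, 2.4]
finger_gap: 0.0094
gripper_force: 20.0
```

Request:
servo_tool --pt "0 0 0 0 -1" --pt "0 0 0 0 -1" --pt "0 0 0 0 -1" --pt "0 0 0 0 -1" --pt "0 0 0 0 -1"

```text
clock: 10.8
ee_pos: [0.5681, 0.2516, 0.1258]
tool_rot: [[0.999, 0.033, 0.001], [0.033, -0.999, 0.001], [0.001, -0.001, -1.0]]
contact_force: [-2.5, 1.2, 6.2]
finger_gap: 0.0094
gripper_force: 20.0
```

```bash
python3 - <<'E'
from h import *
st()
for l,v in look(["tray_line","caddy_gate","tray_handle"],near={"tray_line":np.array([.534,-.015]),"caddy_gate":np.array([.534,-.015]),"tray_handle":np.array([.57,.25])}).items():
    for x in v: print(l,x)
a=save("scene","s2.png",(180,140,355,290),4);b=save("top","t2.png",(200,180,380,270),4)
E
```

```text
t 10.8 tcp [0.5681 0.2516 0.1258] yaw(y) -1.5376 F [-2.5239  1.2169  6.2386] gap 0.0094 grip 19.998671114444733
caddy_gate ('scene', array([ 0.5342, -0.0171,  0.0376]), 0.89)
caddy_gate ('top', array([ 0.5255, -0.0202,  0.0333]), 0.88)
tray_handle ('scene', array([0.5676, 0.249 , 0.0638]), 0.97)
tray_handle ('top', array([0.5713, 0.2512, 0.0652]), 0.9)
tray_handle ('wrist', array([0.5702, 0.2483, 0.0595]), 0.85)
tray_line ('top', array([ 0.5312, -0.019 ,  0.0344]), 0.57)
```

View pics/t2.png

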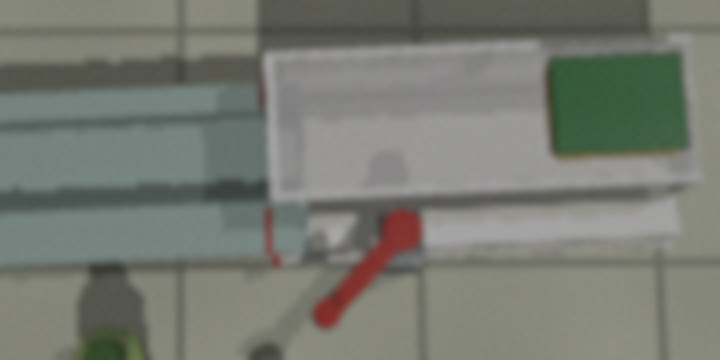

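The line shows near (268,230) and the lug near (277,258) in the crop, so they are close but not certainly level. I'll release the handle and take a closer look from above with the wrist camera.

Request:
servo_tool --pt "0 0 0 0 -0.53" --pt "0 0 0 0 -0.53" --pt "0 0 0 0 -0.53" --pt "0 0 0 0 -0.53" --pt "0 0 15 0 -0.53"

```text
clock: 11.92
ee_pos: [0.5662, 0.251, 0.1372]
tool_rot: [[0.999, 0.033, -0.005], [0.033, -0.999, -0.002], [-0.005, 0.001, -1.0]]
contact_force: [-0.3, -0.5, -0.5]
finger_gap: 0.0206
gripper_force: 0.0
```

Request:
servo_tool --pt "0 0 30 0 -0.53" --pt "0 0 30 0 -0.53" --pt "0 -20 30 0 -0.53" --pt "-8 -35 10 0 -0.53" --pt "-10 -35 0 0 -0.53"

```text
clock: 12.33
ee_pos: [0.5523, 0.1619, 0.2431]
tool_rot: [[0.999, 0.036, 0.008], [0.036, -0.999, 0.001], [0.008, -0.001, -1.0]]
contact_force: [0.3, -0.9, -0.6]
finger_gap: 0.0209
gripper_force: 0.0
```

Request:
servo_tool --pt "-10 -40 0 0 -0.53" --pt "-10 -40 0 0 -0.53" --pt "-10 -40 0 0 -0.53" --pt "-10 -40 0 0 -0.4" --pt "-10 -20 0 0 -0.3"

```text
clock: 12.75
ee_pos: [0.4992, -0.0217, 0.2397]
tool_rot: [[0.999, 0.032, 0.001], [0.032, -0.999, -0.002], [0.001, 0.002, -1.0]]
contact_force: [0.2, 0.9, 0.3]
finger_gap: 0.0291
gripper_force: 0.0
```

Request:
servo_tool --pt "0 0 -30 0 -0.3" --pt "0 0 0 0 -0.3" --pt "0 0 0 0 -0.3" --pt "0 0 0 0 -0.3" --pt "0 0 0 0 -0.3"

```text
clock: 13.17
ee_pos: [0.5006, -0.0175, 0.2105]
tool_rot: [[0.999, 0.035, 0.001], [0.035, -0.999, -0.0], [0.001, 0.0, -1.0]]
contact_force: [0.3, 0.1, -0.2]
finger_gap: 0.0307
gripper_force: 0.0
```

```bash
python3 - <<'E'
from h import *
st()
for l,v in look(["tray_line","caddy_gate","clamp_knob"],cams=("wrist",)).items():
    for x in v: print(l,x)
save("wrist","w2.png")
E
```

```text
t 13.17 tcp [ 0.5006 -0.0175  0.2105] yaw(y) -1.5358 F [ 0.3447  0.1281 -0.1599] gap 0.0307 grip 0.0
tray_line ('wrist', array([ 0.5323, -0.0178,  0.0351]), 0.68)
caddy_gate ('wrist', array([ 0.5315, -0.0168,  0.0348]), 0.68)
clamp_knob ('wrist', array([ 0.481 , -0.0503,  0.0912]), 0.86)
```

View pics/w2.png

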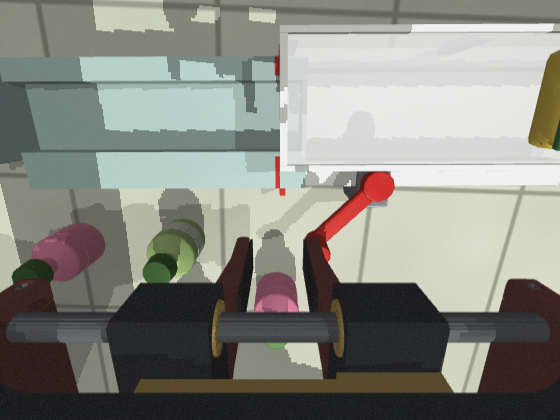

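```bash
python3 - <<'E'
from h import *
s=manip.read_state();d=viewer.get_image("wrist");f=d["frame"].astype(int)
m=(f[:,:,0]>110)&(f[:,:,1]<90)&(f[:,:,2]<90)
for r in list(range(52,80,2))+list(range(154,198,2)):
    c=np.where(m[r,265:300])[0]+265
    if len(c): print(r,c.min(),c.max(),wray(c.min()-.5,r,.034,d,s)[:2],wray(c.max()+.5,r,.034,d,s)[:2])
E
```

```text
52 278 278 [ 0.6305 -0.0126] [ 0.6306 -0.0134]
54 279 279 [ 0.6291 -0.0134] [ 0.6291 -0.0142]
56 275 279 [ 0.6275 -0.0103] [ 0.6277 -0.0143]
58 279 279 [ 0.6262 -0.0135] [ 0.6262 -0.0143]
62 279 279 [ 0.6232 -0.0136] [ 0.6233 -0.0145]
64 275 276 [ 0.6216 -0.0104] [ 0.6217 -0.0121]
66 275 279 [ 0.6202 -0.0105] [ 0.6203 -0.0146]
68 275 276 [ 0.6187 -0.0105] [ 0.6187 -0.0122]
70 275 276 [ 0.6172 -0.0106] [ 0.6172 -0.0122]
72 275 278 [ 0.6157 -0.0106] [ 0.6158 -0.0139]
74 275 279 [ 0.6142 -0.0107] [ 0.6143 -0.0148]
156 276 279 [ 0.5472 -0.0137] [ 0.5473 -0.0172]
158 275 279 [ 0.5454 -0.0128] [ 0.5455 -0.0173]
160 275 279 [ 0.5436 -0.0129] [ 0.5437 -0.0173]
162 275 279 [ 0.5418 -0.0129] [ 0.5419 -0.0174]
164 275 279 [ 0.54  -0.013] [ 0.5401 -0.0175]
166 275 279 [ 0.5382 -0.013 ] [ 0.5383 -0.0175]
168 275 279 [ 0.5364 -0.0131] [ 0.5365 -0.0176]
170 275 279 [ 0.5346 -0.0132] [ 0.5347 -0.0177]
172 276 278 [ 0.5328 -0.0141] [ 0.5329 -0.0168]
174 276 278 [ 0.5309 -0.0142] [ 0.531  -0.0169]
176 276 278 [ 0.5291 -0.0142] [ 0.5292 -0.017 ]
178 276 278 [ 0.5273 -0.0143] [ 0.5273 -0.017 ]
180 276 278 [ 0.5254 -0.0144] [ 0.5255 -0.0171]
182 276 278 [ 0.5235 -0.0144] [ 0.5236 -0.0172]
184 276 278 [ 0.5217 -0.0145] [ 0.5218 -0.0172]
186 276 278 [ 0.5198 -0.0145] [ 0.5199 -0.0173]
190 280 284 [ 0.5161 -0.0183] [ 0.5163 -0.023 ]
192 280 284 [ 0.5142 -0.0184] [ 0.5144 -0.023 ]
194 280 284 [ 0.5123 -0.0185] [ 0.5125 -0.0231]
```

The line's centre is at y ≈ -0.0156 and the mouth/lug front at y ≈ -0.018, so the tray is about 2.5 mm too far out. I'll go back and correct it.

Request:
servo_tool --pt "8 30 0 0 -0.53" --pt "10 40 0 0 -0.53" --pt "10 40 0 0 -0.53" --pt "10 40 0 0 -0.53" --pt "10 40 0 0 -0.53"

```text
clock: 13.88
ee_pos: [0.548, 0.1739, 0.2098]
tool_rot: [[0.999, 0.034, 0.0], [0.034, -0.999, 0.0], [0.0, -0.0, -1.0]]
contact_force: [1.7, -0.4, 0.3]
finger_gap: 0.0203
gripper_force: 0.0
```

Request:
servo_tool --pt "10 40 0 0 -0.53" --pt "9 39 0 0 -0.53" --pt "0 0 -25 0 -0.53" --pt "0 0 -35 0 -0.53" --pt "0 0 -25 0 -0.53"

```text
clock: 14.3
ee_pos: [0.5665, 0.2522, 0.1231]
tool_rot: [[0.999, 0.036, 0.0], [0.036, -0.999, 0.0], [0.0, -0.0, -1.0]]
contact_force: [-1.5, 0.1, 0.6]
finger_gap: 0.0206
gripper_force: 0.0
```

Request:
servo_tool --pt "0 0 0 0 -0.53" --pt "0 0 0 0 -1" --pt "0 0 0 0 -1" --pt "0 0 0 0 -1" --pt "0 0 0 0 -1"

```text
clock: 14.72
ee_pos: [0.5677, 0.2511, 0.126]
tool_rot: [[0.999, 0.033, 0.002], [0.033, -0.999, 0.001], [0.002, -0.001, -1.0]]
contact_force: [0.8, 1.0, -4.3]
finger_gap: 0.0093
gripper_force: 20.0
```

Request:
servo_tool --pt "0 -1.5 0 0 -1" --pt "0.1 -1.5 0 0 -1" --pt "0 0 0 0 -1" --pt "0 0 0 0 -1" --pt "0 0 0 0 -1"

```text
clock: 15.13
ee_pos: [0.5678, 0.2479, 0.1258]
tool_rot: [[0.999, 0.034, 0.002], [0.034, -0.999, 0.0], [0.002, -0.0, -1.0]]
contact_force: [-0.3, -0.6, 7.0]
finger_gap: 0.0094
gripper_force: 20.0
```

Request:
servo_tool --pt "0 0 0 0 -0.53" --pt "0 0 0 0 -0.53" --pt "0 0 0 0 -0.53" --pt "0 0 0 0 -0.53" --pt "0 0 15 0 -0.53"

```text
clock: 15.55
ee_pos: [0.5649, 0.2472, 0.1371]
tool_rot: [[0.999, 0.034, -0.005], [0.034, -0.999, -0.002], [-0.005, 0.001, -1.0]]
contact_force: [-0.5, 0.1, -0.0]
finger_gap: 0.0204
gripper_force: 0.0
```

Request:
servo_tool --pt "0 0 35 0 -0.53" --pt "0 0 35 0 -0.53" --pt "0 -26 0 0 -0.53" --pt "-9 -40 0 0 -0.53" --pt "-9 -40 0 0 -0.53"

```text
clock: 15.97
ee_pos: [0.5493, 0.1416, 0.2104]
tool_rot: [[0.999, 0.036, 0.002], [0.036, -0.999, 0.0], [0.002, -0.0, -1.0]]
contact_force: [0.0, -0.4, -0.2]
finger_gap: 0.0209
gripper_force: 0.0
```

Request:
servo_tool --pt "-10 -40 0 0 -0.53" --pt "-10 -40 0 0 -0.53" --pt "-10 -40 0 0 -0.53" --pt "-10 -20 0 0 -0.4" --pt "-9 -20 0 0 -0.3"

```text
clock: 16.38
ee_pos: [0.4988, -0.02, 0.2095]
tool_rot: [[0.999, 0.032, -0.001], [0.032, -0.999, 0.0], [-0.001, -0.0, -1.0]]
contact_force: [0.6, -0.6, 0.2]
finger_gap: 0.0291
gripper_force: 0.0
```

Request:
servo_tool --pt "0 0 0 0 -0.3" --pt "0 0 0 0 -0.3" --pt "0 0 0 0 -0.3" --pt "0 0 0 0 -0.3" --pt "0 0 0 0 -0.3"

```text
clock: 16.8
ee_pos: [0.5003, -0.0171, 0.2096]
tool_rot: [[0.999, 0.035, 0.0], [0.035, -0.999, 0.0], [0.0, -0.0, -1.0]]
contact_force: [-0.7, 0.6, -0.7]
finger_gap: 0.0305
gripper_force: 0.0
```

```bash
cat > line.py <<'E'
from h import *
st()
s=manip.read_state();d=viewer.get_image("wrist");f=d["frame"].astype(int)
m=(f[:,:,0]>110)&(f[:,:,1]<90)&(f[:,:,2]<90)
for r in list(range(154,200,4)):
    c=np.where(m[r,255:310])[0]+255
    if len(c): print(r,c.min(),c.max(),wray(c.min()-.5,r,.034,d,s)[:2],wray(c.max()+.5,r,.034,d,s)[:2])
for l,v in look(["clamp_knob"],cams=("wrist",)).items(): print(v)
E
python3 line.py
```

```text
t 16.8 tcp [ 0.5003 -0.0171  0.2096] yaw(y) -1.5356 F [-0.7245  0.6136 -0.722 ] gap 0.0305 grip 0.0
174 280 283 [ 0.5312 -0.0172] [ 0.5313 -0.0208]
178 280 283 [ 0.5275 -0.0173] [ 0.5277 -0.021 ]
182 280 283 [ 0.5238 -0.0175] [ 0.524  -0.0211]
186 280 283 [ 0.5201 -0.0176] [ 0.5202 -0.0213]
190 281 284 [ 0.5163 -0.0187] [ 0.5165 -0.0223]
194 281 284 [ 0.5125 -0.0188] [ 0.5127 -0.0225]
[('wrist', array([ 0.4833, -0.0503,  0.089 ]), 0.86), ('wrist', array([ 0.5349, -0.0199,  0.0343]), 0.49)]
```

The line (cols 280–283) is now level with the lug (281–284). Clamping.

Request:
servo_tool --pt "-11 -16 0 0 -0.3" --pt "-11 -15 0 0 -0.3" --pt "0 0 -20 0 -0.3" --pt "0 0 -25 0 -0.3" --pt "0 0 -15 0 -0.3"

```text
clock: 17.37
ee_pos: [0.4775, -0.049, 0.1484]
tool_rot: [[0.999, 0.034, -0.0], [0.034, -0.999, 0.0], [-0.0, -0.0, -1.0]]
contact_force: [-0.1, 0.5, -1.1]
finger_gap: 0.0307
gripper_force: 0.0
```

Request:
servo_tool --pt "0 0 0 0 -0.3" --pt "0 0 0 0 -1" --pt "0 0 0 0 -1" --pt "0 0 0 0 -1" --pt "0 0 0 0 -1" --newtons 8

```text
clock: 17.78
ee_pos: [0.4785, -0.0503, 0.1504]
tool_rot: [[0.999, 0.035, 0.001], [0.035, -0.999, -0.003], [0.001, 0.003, -1.0]]
contact_force: [-0.9, -7.8, -7.2]
finger_gap: 0.0177
gripper_force: 8.0
```

Request:
servo_tool --pt "-6.8 -8.6 0 0 -1" --pt "-5.4 -9.6 0 0 -1" --pt "-3.8 -10.3 0 0 -1" --pt "-2.2 -10.8 0 0 -1" --pt "-0.4 -11 0 0 -1"

```text
clock: 18.2
ee_pos: [0.4562, -0.0988, 0.15]
tool_rot: [[0.999, 0.034, -0.004], [0.034, -0.999, 0.003], [-0.004, -0.003, -1.0]]
contact_force: [-2.9, 5.6, 2.4]
finger_gap: 0.0178
gripper_force: 8.0
```

Request:
servo_tool --pt "1.3 -10.9 0 0 -1" --pt "3 -10.6 0 0 -1" --pt "4.6 -10 0 0 -1" --pt "6.1 -9.1 0 0 -1" --pt "7.5 -8.1 0 0 -1"

```text
clock: 18.62
ee_pos: [0.4807, -0.1485, 0.1501]
tool_rot: [[0.999, 0.034, -0.002], [0.034, -0.999, 0.001], [-0.002, -0.001, -1.0]]
contact_force: [-3.2, 3.2, 2.5]
finger_gap: 0.0179
gripper_force: 8.0
```

Request:
servo_tool --pt "1 -1 0 0 -1" --pt "0 0 0 0 -1" --pt "0 0 0 0 -0.3" --pt "0 0 0 0 -0.3" --pt "0 0 0 0 -0.3"

```text
clock: 19.03
ee_pos: [0.4841, -0.1499, 0.1501]
tool_rot: [[0.999, 0.034, 0.003], [0.034, -0.999, -0.001], [0.002, 0.001, -1.0]]
contact_force: [-0.1, 0.4, 0.2]
finger_gap: 0.0302
gripper_force: 0.0
```

```bash
python3 - <<'E'
from h import *
st()
for l,v in look(["clamp_knob","clamp_pivot","tray_handle"],near={"clamp_knob":np.array([.48,-.145]),"clamp_pivot":np.array([.53,-.096]),"tray_handle":np.array([.57,.25])},cams=("scene","top")).items(): print(l,v)
E
```

```text
t 19.03 tcp [ 0.4841 -0.1499  0.1501] yaw(y) -1.537 F [-0.1193  0.4171  0.2162] gap 0.0302 grip 0.0
clamp_knob [('scene', array([ 0.4866, -0.1543,  0.0938]), 0.72)]
clamp_pivot [('scene', array([ 0.5275, -0.0961,  0.0639]), 0.88), ('top', array([ 0.5282, -0.1002,  0.0565]), 0.93)]
tray_handle [('scene', array([0.5717, 0.2488, 0.0668]), 0.61), ('top', array([0.5713, 0.2501, 0.0667]), 0.67)]
```

Request:
servo_tool --pt "0 0 0 0 -1" --pt "0 0 0 0 -1" --pt "0 0 0 0 -1" --pt "2 -2 0 0 -1" --pt "2 -1.5 0 0 -1"

```text
clock: 19.85
ee_pos: [0.4837, -0.1502, 0.1491]
tool_rot: [[0.999, 0.033, -0.007], [0.033, -0.999, 0.006], [-0.007, -0.006, -1.0]]
contact_force: [-6.8, 12.0, 10.4]
finger_gap: 0.0176
gripper_force: 8.0
```

Request:
servo_tool --pt "1.5 -1 0 0 -1" --pt "0 0 0 0 -1" --pt "0 0 0 0 -1" --pt "0 0 0 0 -1" --pt "0 0 0 0 -1"

```text
clock: 20.27
ee_pos: [0.4844, -0.1502, 0.1489]
tool_rot: [[0.999, 0.033, -0.008], [0.033, -0.999, 0.007], [-0.008, -0.007, -1.0]]
contact_force: [-6.7, 11.0, 8.8]
finger_gap: 0.0173
gripper_force: 8.0
```

Request:
servo_tool --pt "0 0 0 0 -0.3" --pt "0 0 0 0 -0.3" --pt "0 0 0 0 -0.3" --pt "0 0 30 0 0" --pt "0 0 40 0 0.5"

```text
clock: 20.68
ee_pos: [0.4866, -0.1531, 0.2177]
tool_rot: [[0.999, 0.034, -0.006], [0.034, -0.999, 0.003], [-0.006, -0.003, -1.0]]
contact_force: [1.2, -0.1, 0.2]
finger_gap: 0.0411
gripper_force: 0.0
```

Request:
servo_tool --pt "0 30 40 0 1" --pt "-10 40 20 0 1" --pt "-10 40 0 0 1" --pt "-10 40 0 0 1" --pt "0 30 0 0 1"

```text
clock: 21.1
ee_pos: [0.4575, 0.0198, 0.2718]
tool_rot: [[0.999, 0.033, 0.0], [0.033, -0.999, 0.001], [0.0, -0.001, -1.0]]
contact_force: [-0.1, 0.1, -0.1]
finger_gap: 0.0738
gripper_force: 0.0
```

```bash
python3 - <<'E'
from h import *
st()
n={"clamp_knob":np.array([.48,-.145]),"bottle4":np.array([.45,.08])}
for l,v in look(["clamp_knob","bottle4"],near=n).items():
    for x in v: print(l,x)
for x in look(["bottle2"],near={"bottle2":np.array([.45,.33])},cams=("scene","top"),rad=.09)["bottle2"]: print(x)
save("wrist","w3.png"); save("top","t3.png",(100,170,380,330),2.8)
E
```

```text
t 21.1 tcp [0.4575 0.0198 0.2718] yaw(y) -1.5374 F [-0.1443  0.0778 -0.1162] gap 0.0738 grip 0.0
clamp_knob ('scene', array([ 0.4863, -0.1542,  0.0897]), 0.6)
clamp_knob ('top', array([ 0.4862, -0.1493,  0.0887]), 0.48)
clamp_knob ('wrist', array([ 0.4868, -0.152 ,  0.0884]), 0.63)
bottle4 ('wrist', array([ 0.4528,  0.0815, -0.0035]), 0.94)
('scene', array([0.4511, 0.3278, 0.0003]), 0.79)
('top', array([ 0.4484,  0.3264, -0.0053]), 0.6)
```

View pics/t3.png

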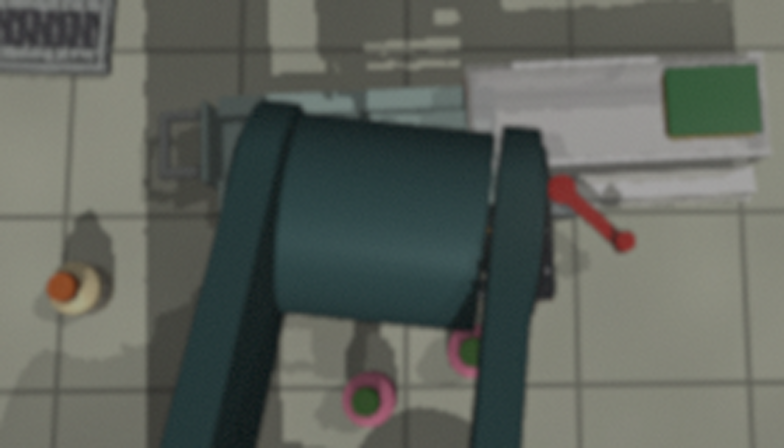

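Clamp locked against its stop (11 N on the knob, held). In the top crop the clamp lever points rearward at (560,188)→(625,240) and the cream bottle is at (75,288). Next I press bottle4's cap.

Request:
servo_tool --pt "-5 22 0 0 -1" --pt "0 20 0 0 -1" --pt "0 20.5 0 0 -1" --pt "0 0 -30 0 -1" --pt "0 0 -30 0 -1"

```text
clock: 22.27
ee_pos: [0.4559, 0.0813, 0.2121]
tool_rot: [[0.999, 0.036, 0.006], [0.036, -0.999, 0.0], [0.006, -0.0, -1.0]]
contact_force: [0.5, 0.3, -0.9]
finger_gap: 0.0584
gripper_force: 0.0
```

Request:
servo_tool --pt "0 0 0 0 -1" --pt "0 0 0 0 -1" --pt "0 0 0 0 -1" --pt "0 0 0 0 -1" --pt "0 0 0 0 -1"

```text
clock: 22.68
ee_pos: [0.4552, 0.0801, 0.2126]
tool_rot: [[0.999, 0.033, 0.003], [0.033, -0.999, 0.0], [0.003, -0.0, -1.0]]
contact_force: [0.4, 0.4, 0.0]
finger_gap: 0.0246
gripper_force: 0.0
```

Request:
servo_tool --pt "0 0 0 0 -1" --pt "0 0 -20 0 -1" --pt "0 0 -20 0 -1" --pt "0 0 -8 0 -1" --pt "0 0 -6 0 -1"

```text
clock: 23.1
ee_pos: [0.4539, 0.0802, 0.1567]
tool_rot: [[0.999, 0.034, -0.001], [0.034, -0.999, 0.0], [-0.001, -0.0, -1.0]]
contact_force: [-0.6, -0.4, 4.6]
finger_gap: 0.0003
gripper_force: 1.7
```

```bash
python3 -c "
from h import *
st()"
```

```text
t 23.1 tcp [0.4539 0.0802 0.1567] yaw(y) -1.5371 F [-0.6487 -0.3873  4.5992] gap 0.0003 grip 1.7025480332085863
```

Request:
servo_tool --pt "0 0 -3 0 -1" --pt "0 0 -3 0 -1" --pt "0 0 -3 0 -1" --pt "0 0 -3 0 -1" --pt "0 0 -2 0 -1"

```text
clock: 23.52
ee_pos: [0.4544, 0.0802, 0.1456]
tool_rot: [[0.999, 0.034, 0.001], [0.034, -0.999, -0.0], [0.001, 0.0, -1.0]]
contact_force: [-14.2, -1.4, 67.2]
finger_gap: 0.0008
gripper_force: 33.5
```

Request:
servo_tool --pt "0 0 -1 0 -1" --pt "0 0 0 0 -1" --pt "0 0 0 0 -1" --pt "0 0 0 0 -1" --pt "0 0 0 0 -1"

```text
clock: 23.93
ee_pos: [0.4544, 0.0802, 0.1458]
tool_rot: [[0.999, 0.034, 0.002], [0.034, -0.999, -0.0], [0.002, 0.0, -1.0]]
contact_force: [-12.3, -2.3, 50.5]
finger_gap: 0.0008
gripper_force: 25.4
```

Cap 4 is shut (tips stopped at 66 mm). Lift, open and grasp.

Request:
servo_tool --pt "0 0 20 0 1" --pt "0 0 25 0 1" --pt "0 0 20 0 1" --pt "0 0 0 0 1" --pt "0 0 0 0 1" --newtons 15

```text
clock: 24.35
ee_pos: [0.4554, 0.0803, 0.2082]
tool_rot: [[0.999, 0.034, 0.004], [0.034, -0.999, 0.0], [0.004, -0.0, -1.0]]
contact_force: [0.1, 0.7, 0.2]
finger_gap: 0.0308
gripper_force: 0.0
```

Request:
servo_tool --pt "0 0 0 0 1" --pt "0 0 0 0 1" --pt "0 0 0 0 1" --pt "0 0 0 0 1" --pt "0 0 0 0 1"

```text
clock: 24.77
ee_pos: [0.4539, 0.0802, 0.2064]
tool_rot: [[0.999, 0.034, -0.001], [0.034, -0.999, 0.0], [-0.001, -0.0, -1.0]]
contact_force: [0.3, -0.1, -0.2]
finger_gap: 0.0634
gripper_force: 0.0
```

```bash
python3 - <<'E'
from h import *
st()
for l,v in look(["bottle4","cap4"],near={"bottle4":np.array([.453,.082]),"cap4":np.array([.453,.082])},rad=.08).items():
    for x in v: print(l,x)
E
```

```text
t 24.77 tcp [0.4539 0.0802 0.2064] yaw(y) -1.537 F [ 0.3171 -0.0698 -0.2151] gap 0.0634 grip 0.0Traceback (most recent call last):
  File "<stdin>", line 3, in <module>
  File "h.py", line 21, in look
    for q in viewer.landmark_of(c,l)[:3]:
             ~~~~~~~~~~~~~~~~~~^^^^^
ValueError: it knows: bottle, brush, caddy, caddy_deck, caddy_gate, clamp_knob, clamp_pivot, ramekin, slicer, tray_floor, tray_handle, tray_line, vase
```

Request:
servo_tool --pt "-1 1 0 0 1" --pt "0 0 0 0 1" --pt "0 0 -20 0 1" --pt "0 0 -25 0 1" --pt "0 0 -25 0 1"

```text
clock: 25.28
ee_pos: [0.454, 0.0813, 0.1371]
tool_rot: [[0.999, 0.034, 0.003], [0.034, -0.999, 0.0], [0.003, -0.0, -1.0]]
contact_force: [0.4, 0.8, 0.6]
finger_gap: 0.0879
gripper_force: 0.0
```

Request:
servo_tool --pt "0 0 -22 0 1" --pt "0 0 -20 0 1" --pt "0 0 0 0 0.5" --pt "0 0 0 0 -1" --pt "0 0 0 0 -1"

```text
clock: 25.7
ee_pos: [0.4536, 0.0813, 0.0958]
tool_rot: [[0.999, 0.034, 0.001], [0.034, -0.999, 0.0], [0.001, -0.0, -1.0]]
contact_force: [-0.8, 1.0, 0.9]
finger_gap: 0.0714
gripper_force: 0.0
```

Request:
servo_tool --pt "0 0 0 0 -1" --pt "0 0 0 0 -1" --pt "0 0 0 0 -1" --pt "0 0 0 0 -1" --pt "0 0 0 0 -1"

```text
clock: 26.12
ee_pos: [0.4537, 0.0814, 0.0959]
tool_rot: [[0.999, 0.034, 0.002], [0.034, -0.999, 0.0], [0.002, -0.0, -1.0]]
contact_force: [-0.8, 0.6, 7.4]
finger_gap: 0.0457
gripper_force: 15.0
```

Request:
servo_tool --pt "0 0 0 0 -1" --pt "0 0 5 0 -1" --pt "0 0 25 0 -1" --pt "0 0 30 0 -1" --pt "0 0 0 0 -1"

```text
clock: 26.53
ee_pos: [0.4554, 0.0814, 0.159]
tool_rot: [[0.999, 0.034, 0.006], [0.034, -0.999, 0.0], [0.006, -0.0, -1.0]]
contact_force: [1.8, -0.1, -0.6]
finger_gap: 0.046
gripper_force: 15.0
```

```bash
python3 - <<'E'
from h import *
st()
save("wrist","w4.png")
E
```

```text
t 26.53 tcp [0.4554 0.0814 0.159 ] yaw(y) -1.5368 F [ 1.795  -0.0765 -0.6017] gap 0.046 grip 14.999900311231613
```

View pics/w4.png

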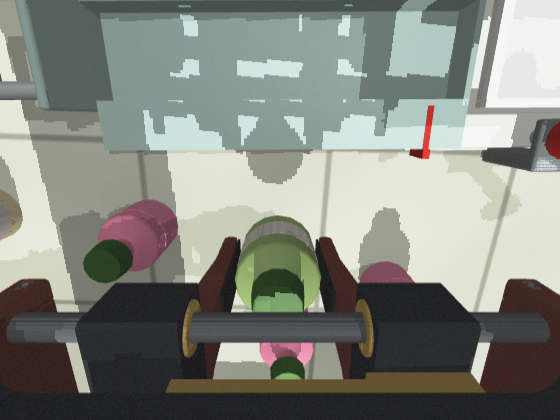

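Green bottle held, cap shut; the tray's inner edges are near rows 12 and 100 in this view. I'll measure the tray's middle.

```bash
python3 - <<'E'
from h import *
s=manip.read_state();d=viewer.get_image("wrist");st()
g=cv2.cvtColor(d["frame"],cv2.COLOR_RGB2GRAY).astype(int)
for c in (180,300):
    print(c,g[0:160:4,c])
for c,rr in((180,(12,100)),(300,(12,100)),(380,(12,100))):
    print(c,[wray(c,r,.034,d,s) for r in rr])
for q in viewer.landmark_of("wrist","tray_floor"): print(q)
E
```

```text
t 26.63 tcp [0.4539 0.0813 0.1562] yaw(y) -1.5369 F [ 0.0432 -0.0681 -1.211 ] gap 0.0459 grip 14.999831803143024
180 [ 78  81  77 119 141 149 149 148 148 148 148 148 149 149 149 149 146 149
 208 174 147 150 147 147 147 219 147 145 146 207 220 220 220 220 221 219
 219 220 221 225]
300 [ 79  76  76 125 147 227 226 227 226 160 160 160 159 157 159 157 227 226
 226 155 154 156 156 153 154 180 152 151 154 213 225 225 225 224 150 150
 149 141 151 152]
180 [array([0.5964, 0.1474, 0.034 ]), array([0.5448, 0.1507, 0.034 ])]
300 [array([0.599 , 0.0728, 0.034 ]), array([0.5475, 0.0699, 0.034 ])]
380 [array([0.6006, 0.0231, 0.034 ]), array([0.5493, 0.0161, 0.034 ])]
{'position': [0.5739, 0.0813, 0.0116], 'confidence': 0.69}
```

Request:
servo_tool --pt "15 -3 0 0 -1" --pt "30 -7 0 0 -1" --pt "30 -7 0 0 -1" --pt "30 -7 0 0 -1" --pt "19 -7 0 0 -1"

```text
clock: 27.1
ee_pos: [0.5795, 0.0497, 0.1537]
tool_rot: [[0.999, 0.034, 0.0], [0.034, -0.999, 0.0], [0.0, -0.0, -1.0]]
contact_force: [0.5, 0.1, -2.3]
finger_gap: 0.0455
gripper_force: 15.0
```

Request:
servo_tool --pt "0 0 -10 0 -1" --pt "0 0 -15 0 -1" --pt "0 0 -12 0 -1" --pt "0 0 0 0 -1" --pt "0 0 0 0 -1"

```text
clock: 27.52
ee_pos: [0.5754, 0.0504, 0.1163]
tool_rot: [[0.999, 0.034, -0.004], [0.034, -0.999, 0.0], [-0.004, -0.0, -1.0]]
contact_force: [0.6, 0.3, -0.8]
finger_gap: 0.0461
gripper_force: 15.0
```

```bash
python3 - <<'E'
from h import *
st()
E
```

```text
t 27.52 tcp [0.5754 0.0504 0.1163] yaw(y) -1.537 F [ 0.6421  0.3113 -0.8237] gap 0.0461 grip 14.999912157654762
```

Request:
servo_tool --pt "0 0 -5 0 -1" --pt "0 0 -3 0 -1" --pt "0 0 0 0 -1" --pt "0 0 0 0 -1" --pt "0 0 0 0 -1"

```text
clock: 27.93
ee_pos: [0.5772, 0.0503, 0.1105]
tool_rot: [[0.999, 0.034, 0.0], [0.034, -0.999, 0.0], [0.0, -0.0, -1.0]]
contact_force: [0.1, 0.1, -1.2]
finger_gap: 0.0456
gripper_force: 15.0
```

Request:
servo_tool --pt "0 0 -1.5 0 -1" --pt "0 0 -1 0 -1" --pt "0 0 0 0 -1" --pt "0 0 0 0 -1" --pt "0 0 0 0 -1"

```text
clock: 28.35
ee_pos: [0.5774, 0.0502, 0.1079]
tool_rot: [[0.999, 0.034, 0.001], [0.034, -0.999, 0.0], [0.001, -0.0, -1.0]]
contact_force: [-0.3, 0.7, 2.5]
finger_gap: 0.0459
gripper_force: 15.0
```

Request:
servo_tool --pt "0 0 0 0 0.36" --pt "0 0 0 0 0.36" --pt "0 0 0 0 0.36" --pt "0 0 0 0 0.36" --pt "0 0 20 0 0.36"

```text
clock: 28.77
ee_pos: [0.5749, 0.0502, 0.1248]
tool_rot: [[0.999, 0.034, -0.006], [0.034, -0.999, 0.0], [-0.006, -0.001, -1.0]]
contact_force: [-0.7, 0.2, -0.3]
finger_gap: 0.0595
gripper_force: 0.0
```

Request:
servo_tool --pt "0 0 40 0 0.36" --pt "0 0 40 0 0.36" --pt "-20 20 0 0 -1" --pt "-25 40 0 0 -1" --pt "-25 40 0 0 -1"

```text
clock: 29.18
ee_pos: [0.5132, 0.1411, 0.2087]
tool_rot: [[1.0, 0.031, 0.003], [0.031, -1.0, 0.0], [0.003, -0.0, -1.0]]
contact_force: [-0.2, -0.0, -0.0]
finger_gap: 0.0433
gripper_force: 0.0
```

Request:
servo_tool --pt "-25 40 0 0 -1" --pt "-25 40 0 0 -1" --pt "-5 40 0 0 -1" --pt "0 0 0 0 -1" --pt "0 0 0 0 -1"

```text
clock: 29.6
ee_pos: [0.4633, 0.2535, 0.2078]
tool_rot: [[0.999, 0.038, 0.001], [0.038, -0.999, 0.0], [0.001, -0.0, -1.0]]
contact_force: [1.3, 1.1, 0.3]
finger_gap: 0.0101
gripper_force: 0.0
```

```bash
python3 - <<'E'
from h import *
st()
for l,v in look(["bottle2"],near={"bottle2":np.array([.45,.33])},rad=.08).items():
    for x in v: print(l,x)
for l,v in look(["bottle4"],near={"bottle4":np.array([.577,.05])}).items():
    for x in v: print(l,x)
save("wrist","w5.png");save("scene","s5.png",(180,125,370,280),4)
E
```

```text
t 29.6 tcp [0.4633 0.2535 0.2078] yaw(y) -1.5327 F [1.2729 1.0914 0.3065] gap 0.0101 grip 0.0
bottle2 ('wrist', array([0.4455, 0.3261, 0.0007]), 0.75)
bottle4 ('top', array([0.5768, 0.0517, 0.0124]), 0.65)
bottle4 ('wrist', array([0.5753, 0.0451, 0.0103]), 0.71)
```

View pics/s5.png

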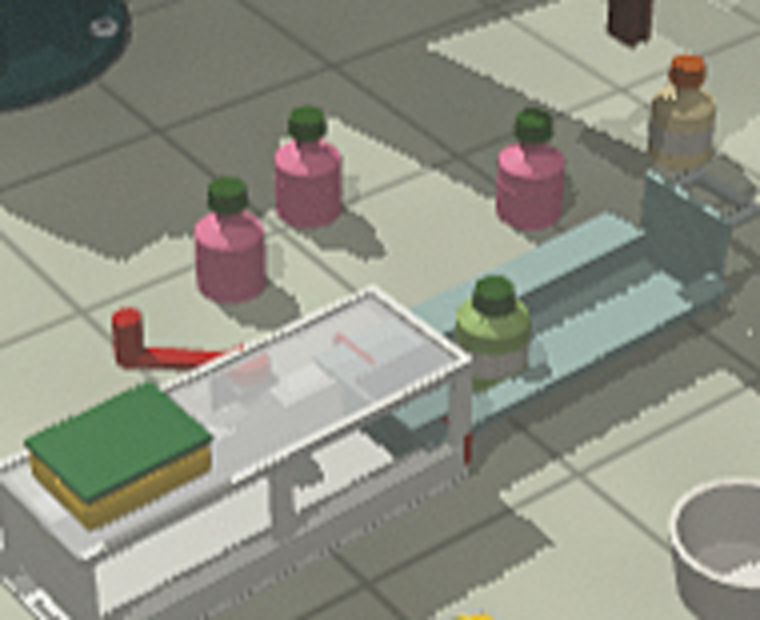

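Green stands upright in the tray at crop (492,335), cap shut. Cream with the open cap is at (685,115). I'm moving over bottle2 (0.4495, 0.328).

Request:
servo_tool --pt "0 25 0 0 -1" --pt "0 25 0 0 -1" --pt "0 0 0 0 -1" --pt "0 0 0 0 -1" --pt "0 0 0 0 -1"

```text
clock: 30.72
ee_pos: [0.4635, 0.3013, 0.2074]
tool_rot: [[0.999, 0.035, -0.001], [0.035, -0.999, -0.001], [-0.001, 0.001, -1.0]]
contact_force: [-0.2, 0.8, 0.8]
finger_gap: 0.0004
gripper_force: 0.0
```

```bash
python3 - <<'E'
from h import *
st()
for l,v in look(["bottle2"],near={"bottle2":np.array([.45,.33])},rad=.08).items():
    for x in v: print(l,x)
E
```

```text
t 30.72 tcp [0.4635 0.3013 0.2074] yaw(y) -1.5362 F [-0.2102  0.7927  0.7702] gap 0.0004 grip 0.0
bottle2 ('scene', array([0.4497, 0.3281, 0.0018]), 0.73)
bottle2 ('wrist', array([0.4484, 0.3255, 0.0009]), 0.83)
```

Request:
servo_tool --pt "-14 26 0 0 -1" --pt "0 0 0 0 -1" --pt "0 0 -15 0 -1" --pt "0 0 -20 0 -1" --pt "0 0 -12 0 -1"

```text
clock: 31.43
ee_pos: [0.4495, 0.3272, 0.1596]
tool_rot: [[0.999, 0.034, -0.0], [0.034, -0.999, -0.0], [-0.0, 0.0, -1.0]]
contact_force: [-0.2, -0.0, -0.2]
finger_gap: -0.0002
gripper_force: 0.0
```

Request:
servo_tool --pt "0 0 -3 0 -1" --pt "0 0 -3 0 -1" --pt "0 0 -3 0 -1" --pt "0 0 -3 0 -1" --pt "0 0 -2 0 -1"

```text
clock: 31.85
ee_pos: [0.45, 0.3275, 0.147]
tool_rot: [[0.999, 0.034, 0.001], [0.034, -0.999, 0.0], [0.001, -0.0, -1.0]]
contact_force: [-0.9, -0.8, 3.6]
finger_gap: 0.0001
gripper_force: 1.8
```

Request:
servo_tool --pt "0 0 0 0 -1" --pt "0 0 0 0 -1" --pt "0 0 0 0 -1" --pt "0 0 0 0 -1" --pt "0 0 0 0 -1"

```text
clock: 32.27
ee_pos: [0.4499, 0.3276, 0.1469]
tool_rot: [[0.999, 0.034, 0.0], [0.034, -0.999, 0.0], [0.0, -0.0, -1.0]]
contact_force: [-1.9, -1.9, 5.2]
finger_gap: 0.0003
gripper_force: 2.7
```

Contact at the right height; about 1 mm more to seat it, then lift and open.

Request:
servo_tool --pt "0 0 -1 0 -1" --pt "0 0 -1 0 -1" --pt "0 0 0 0 -1" --pt "0 0 0 0 -1" --pt "0 0 0 0 -1"

```text
clock: 32.68
ee_pos: [0.4496, 0.3273, 0.1464]
tool_rot: [[0.999, 0.034, -0.0], [0.034, -0.999, -0.0], [-0.0, 0.0, -1.0]]
contact_force: [-5.5, -4.7, 21.8]
finger_gap: 0.0007
gripper_force: 10.8
```

Request:
servo_tool --pt "0 0 20 0 1" --pt "0 0 25 0 1" --pt "0 0 15 0 1" --pt "0 0 0 0 1" --pt "0 0 0 0 1"

```text
clock: 33.1
ee_pos: [0.4507, 0.3281, 0.2052]
tool_rot: [[0.999, 0.034, 0.003], [0.034, -0.999, 0.002], [0.003, -0.001, -1.0]]
contact_force: [0.5, -0.3, -0.5]
finger_gap: 0.0303
gripper_force: 0.0
```

Request:
servo_tool --pt "0 0 0 0 1" --pt "0 0 0 0 1" --pt "0 0 0 0 1" --pt "0 0 0 0 1" --pt "0 0 0 0 1"

```text
clock: 33.52
ee_pos: [0.4496, 0.3275, 0.2039]
tool_rot: [[0.999, 0.034, -0.001], [0.034, -0.999, -0.0], [-0.001, 0.0, -1.0]]
contact_force: [-0.3, -0.4, 0.4]
finger_gap: 0.0637
gripper_force: 0.0
```

Request:
servo_tool --pt "0 0 0 0 1" --pt "0 0 0 0 1" --pt "0 0 0 0 1" --pt "0 0 0 0 1" --pt "0 0 -12 0 1"

```text
clock: 33.93
ee_pos: [0.4511, 0.3283, 0.1944]
tool_rot: [[0.999, 0.034, 0.004], [0.034, -0.999, 0.002], [0.004, -0.002, -1.0]]
contact_force: [-0.4, 0.1, 0.0]
finger_gap: 0.0879
gripper_force: 0.0
```

```bash
python3 - <<'E'
from h import *
st()
for l,v in look(["bottle2"],near={"bottle2":np.array([.45,.33])},rad=.08).items():
    for x in v: print(l,x)
E
```

```text
t 33.93 tcp [0.4511 0.3283 0.1944] yaw(y) -1.537 F [-0.4259  0.1332  0.0158] gap 0.0879 grip 0.0
bottle2 ('scene', array([0.4494, 0.326 , 0.0012]), 0.77)
bottle2 ('wrist', array([ 0.4496,  0.3261, -0.0001]), 0.58)
```

Request:
servo_tool --pt "0 -1 -25 0 1" --pt "0 0 -25 0 1" --pt "0 0 -25 0 1" --pt "0 0 -21 0 1" --pt "0 0 0 0 0.5"

```text
clock: 34.65
ee_pos: [0.448, 0.3255, 0.0936]
tool_rot: [[0.999, 0.034, -0.005], [0.034, -0.999, -0.003], [-0.005, 0.003, -1.0]]
contact_force: [-0.7, -0.2, 0.4]
finger_gap: 0.084
gripper_force: 0.0
```

Request:
servo_tool --pt "0 0 0 0 -1" --pt "0 0 0 0 -1" --pt "0 0 0 0 -1" --pt "0 0 0 0 -1" --pt "0 0 0 0 -1"

```text
clock: 35.07
ee_pos: [0.4505, 0.327, 0.0979]
tool_rot: [[0.999, 0.034, 0.002], [0.034, -0.999, 0.001], [0.002, -0.001, -1.0]]
contact_force: [-0.0, -0.2, 0.8]
finger_gap: 0.0513
gripper_force: 0.0
```

Request:
servo_tool --pt "0 0 0 0 -1" --pt "0 0 0 0 -1" --pt "0 0 0 0 -1" --pt "0 0 0 0 -1" --pt "0 0 0 0 -1"

```text
clock: 35.48
ee_pos: [0.4503, 0.3269, 0.0975]
tool_rot: [[0.999, 0.034, 0.001], [0.034, -0.999, 0.001], [0.001, -0.001, -1.0]]
contact_force: [-1.1, -1.3, 6.4]
finger_gap: 0.0456
gripper_force: 15.0
```

```bash
python3 - <<'E'
from h import *
st()
E
```

```text
t 35.48 tcp [0.4503 0.3269 0.0975] yaw(y) -1.537 F [-1.1084 -1.279   6.4057] gap 0.0456 grip 15.000728610903025
```

Request:
servo_tool --pt "0 0 10 0 -1" --pt "0 0 30 0 -1" --pt "0 0 40 0 -1" --pt "0 0 40 0 -1" --pt "0 0 0 0 -1"

```text
clock: 35.9
ee_pos: [0.4532, 0.3286, 0.2243]
tool_rot: [[0.999, 0.034, 0.011], [0.034, -0.999, 0.006], [0.011, -0.006, -1.0]]
contact_force: [1.3, 0.7, -0.8]
finger_gap: 0.0459
gripper_force: 15.0
```

Request:
servo_tool --pt "10 -14 0 0 -1" --pt "19 -28 0 0 -1" --pt "19 -28 0 0 -1" --pt "19 -28 0 0 -1" --pt "19 -28 0 0 -1"

```text
clock: 36.32
ee_pos: [0.536, 0.1993, 0.2167]
tool_rot: [[0.999, 0.034, -0.0], [0.034, -0.999, 0.0], [-0.0, -0.0, -1.0]]
contact_force: [0.6, 0.0, -1.7]
finger_gap: 0.0458
gripper_force: 15.0
```

Request:
servo_tool --pt "19 -28 0 0 -1" --pt "19 -28 0 0 -1" --pt "0 0 0 0 -1" --pt "0 0 0 0 -1" --pt "0 0 0 0 -1"

```text
clock: 36.73
ee_pos: [0.5731, 0.1446, 0.2163]
tool_rot: [[0.999, 0.033, -0.001], [0.033, -0.999, 0.0], [-0.001, -0.0, -1.0]]
contact_force: [-0.1, -0.3, -0.9]
finger_gap: 0.046
gripper_force: 15.0
```

```bash
python3 - <<'E'
from h import *
st()
for l,v in look(["bottle4"],near={"bottle4":np.array([.577,.05])}).items():
    for x in v: print(l,x)
save("wrist","w6.png")
E
```

```text
t 36.73 tcp [0.5731 0.1446 0.2163] yaw(y) -1.5379 F [-0.1465 -0.2934 -0.9271] gap 0.046 grip 14.999864548444748
bottle4 ('scene', array([0.5756, 0.0485, 0.0115]), 0.96)
bottle4 ('top', array([0.5777, 0.0554, 0.0102]), 0.56)
bottle4 ('wrist', array([0.5747, 0.0493, 0.01  ]), 0.81)
```

View pics/w6.png

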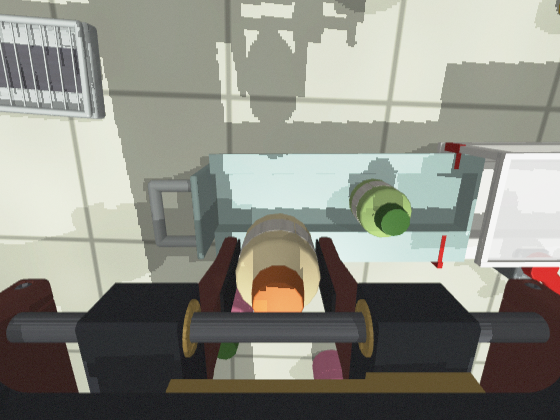

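Green is upright in the tray at (385,210) and cream is held above the free half. Lowering it.

Request:
servo_tool --pt "1 0 -20 0 -1" --pt "0 0 -30 0 -1" --pt "0 0 -30 0 -1" --pt "0 0 -20 0 -1" --pt "0 0 0 0 -1"

```text
clock: 37.5
ee_pos: [0.5719, 0.1445, 0.1127]
tool_rot: [[0.999, 0.034, -0.008], [0.034, -0.999, -0.001], [-0.008, 0.001, -1.0]]
contact_force: [-1.0, 0.5, -1.0]
finger_gap: 0.0458
gripper_force: 15.0
```

Request:
servo_tool --pt "0 0 0 0 -1" --pt "0 0 0 0 -1" --pt "0 0 -3 0 -1" --pt "0 0 0 0 -1" --pt "0 0 0 0 -1"

```text
clock: 37.92
ee_pos: [0.5755, 0.1447, 0.1147]
tool_rot: [[0.999, 0.034, 0.002], [0.034, -0.999, 0.0], [0.002, -0.0, -1.0]]
contact_force: [-1.1, -0.3, -1.7]
finger_gap: 0.0456
gripper_force: 15.0
```

Request:
servo_tool --pt "0 0 -2 0 -1" --pt "0 0 -1.5 0 -1" --pt "0 0 -1 0 -1" --pt "0 0 0 0 -1" --pt "0 0 0 0 -1"

```text
clock: 38.33
ee_pos: [0.5749, 0.1446, 0.1095]
tool_rot: [[0.999, 0.034, 0.0], [0.034, -0.999, 0.0], [0.0, -0.0, -1.0]]
contact_force: [-1.2, -0.7, 3.9]
finger_gap: 0.0455
gripper_force: 15.0
```

Request:
servo_tool --pt "0 0 -0.5 0 -1" --pt "0 0 0 0 -1" --pt "0 0 0 0 -1" --pt "0 0 0 0 -1" --pt "0 0 0 0 -1"

```text
clock: 38.75
ee_pos: [0.5749, 0.1446, 0.1095]
tool_rot: [[0.999, 0.034, 0.0], [0.034, -0.999, 0.0], [0.0, -0.0, -1.0]]
contact_force: [-2.9, -1.3, 8.6]
finger_gap: 0.0462
gripper_force: 15.0
```

Request:
servo_tool --pt "0 0 0 0 0.36" --pt "0 0 0 0 0.36" --pt "0 0 0 0 0.36" --pt "0 0 0 0 0.36" --pt "0 0 20 0 0.36"

```text
clock: 39.17
ee_pos: [0.5726, 0.1442, 0.1256]
tool_rot: [[0.999, 0.034, -0.006], [0.034, -0.999, -0.001], [-0.006, 0.001, -1.0]]
contact_force: [-1.1, -0.3, 0.1]
finger_gap: 0.0595
gripper_force: 0.0
```

Request:
servo_tool --pt "0 0 40 0 0.36" --pt "0 0 40 0 0.36" --pt "-10 -20 10 0 -0.3" --pt "-15 -40 0 0 -0.3" --pt "-15 -40 0 0 -0.3"

```text
clock: 39.58
ee_pos: [0.5363, 0.0464, 0.2201]
tool_rot: [[0.999, 0.037, 0.004], [0.037, -0.999, -0.0], [0.004, 0.0, -1.0]]
contact_force: [-0.0, -0.4, 1.3]
finger_gap: 0.0431
gripper_force: 0.0
```

Request:
servo_tool --pt "-15 -40 0 0 -0.3" --pt "-15 -40 0 0 -0.3" --pt "-9 -40 0 0 -0.3" --pt "-9 -40 0 0 -0.3" --pt "0 -37 0 0 -0.3"

```text
clock: 40.0
ee_pos: [0.4861, -0.15, 0.2185]
tool_rot: [[0.999, 0.034, -0.002], [0.034, -0.999, 0.001], [-0.002, -0.001, -1.0]]
contact_force: [0.5, 0.2, -1.1]
finger_gap: 0.0309
gripper_force: 0.0
```

Request:
servo_tool --pt "0 0 0 0 -0.3" --pt "0 0 0 0 -0.3" --pt "0 0 0 0 -0.3" --pt "0 0 0 0 -0.3" --pt "0 0 0 0 -0.3"

```text
clock: 40.42
ee_pos: [0.4883, -0.1469, 0.2185]
tool_rot: [[0.999, 0.036, -0.001], [0.036, -0.999, 0.001], [-0.001, -0.001, -1.0]]
contact_force: [0.4, 0.1, 0.2]
finger_gap: 0.0309
gripper_force: 0.0
```

```bash
python3 - <<'E'
from h import *
st()
for l,v in look(["bottle4","clamp_knob","tray_handle","caddy"],near={"bottle4":np.array([.577,.1]),"clamp_knob":np.array([.48,-.15]),"tray_handle":np.array([.57,.25])},rad=.1).items():
    for x in v: print(l,x)
save("scene","s7.png",(200,125,350,255),4.5)
E
```

```text
t 40.42 tcp [ 0.4883 -0.1469  0.2185] yaw(y) -1.535 F [0.3722 0.1449 0.1533] gap 0.0309 grip 0.0
bottle4 ('scene', array([0.575 , 0.0447, 0.0119]), 0.87)
bottle4 ('wrist', array([0.5738, 0.0481, 0.0081]), 0.6)
clamp_knob ('scene', array([ 0.4849, -0.1549,  0.0931]), 0.54)
clamp_knob ('wrist', array([ 0.4834, -0.148 ,  0.092 ]), 0.72)
tray_handle ('scene', array([0.5733, 0.247 , 0.0652]), 0.56)
tray_handle ('top', array([0.5717, 0.2484, 0.0659]), 0.73)
caddy ('scene', array([ 0.5879, -0.147 ,  0.0018]), 0.91)
caddy ('top', array([ 0.5965, -0.1441,  0.0846]), 0.27)
caddy ('wrist', array([ 0.5828, -0.149 , -0.0006]), 0.8)
```

View pics/s7.png

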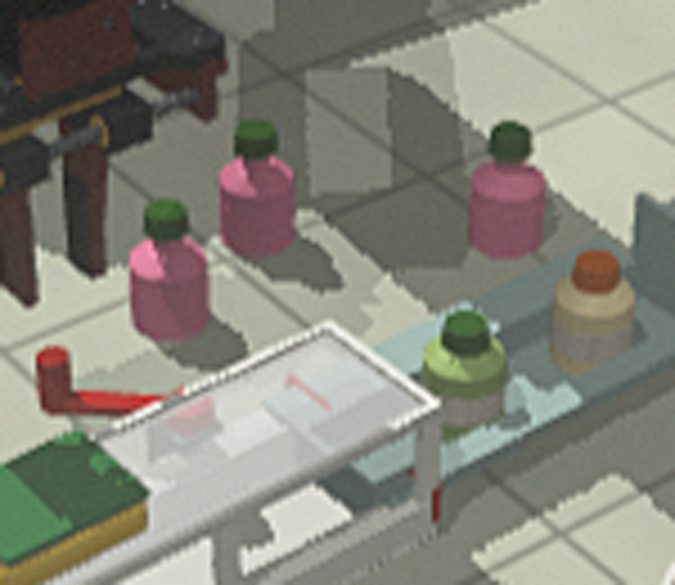

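Both target bottles are upright in the tray, green at (465,370) and cream at (595,310), with caps on their shoulders. The pinks are untouched. Releasing the clamp.

Request:
servo_tool --pt "-4 -4 -10 0 -0.3" --pt "0 0 -20 0 -0.3" --pt "0 0 -20 0 -0.3" --pt "0 0 -18 0 -0.3" --pt "0 0 0 0 -0.3"

```text
clock: 41.63
ee_pos: [0.4825, -0.1518, 0.148]
tool_rot: [[0.999, 0.034, -0.005], [0.034, -0.999, 0.002], [-0.005, -0.003, -1.0]]
contact_force: [-0.3, 0.3, -0.2]
finger_gap: 0.0306
gripper_force: 0.0
```

Request:
servo_tool --pt "0 0 0 0 -1" --pt "0 0 0 0 -1" --pt "0 0 0 0 -1" --pt "0 0 0 0 -1" --pt "0 0 0 0 -1" --newtons 8

```text
clock: 42.05
ee_pos: [0.4841, -0.15, 0.151]
tool_rot: [[0.999, 0.032, -0.0], [0.032, -0.999, 0.005], [0.0, -0.005, -1.0]]
contact_force: [2.7, 11.4, -7.1]
finger_gap: 0.0179
gripper_force: 8.0
```

Request:
servo_tool --pt "-7.9 8 0 0 -1" --pt "-6.4 9.1 0 0 -1" --pt "-5 10 0 0 -1" --pt "-3.2 10.6 0 0 -1" --pt "-1.6 11.2 0 0 -1"

```text
clock: 42.47
ee_pos: [0.4579, -0.1034, 0.1512]
tool_rot: [[0.999, 0.034, -0.003], [0.034, -0.999, -0.001], [-0.003, 0.001, -1.0]]
contact_force: [-4.7, -5.7, -1.0]
finger_gap: 0.0177
gripper_force: 8.0
```

Request:
servo_tool --pt "0.3 11.2 0 0 -1" --pt "2 10.9 0 0 -1" --pt "3.7 10.6 0 0 -1" --pt "5.4 9.7 0 0 -1" --pt "6.9 8.5 0 0 -1"

```text
clock: 42.88
ee_pos: [0.4772, -0.0518, 0.1513]
tool_rot: [[0.999, 0.034, -0.002], [0.034, -0.999, -0.0], [-0.002, 0.0, -1.0]]
contact_force: [-3.5, -3.4, 0.7]
finger_gap: 0.018
gripper_force: 8.0
```

Request:
servo_tool --pt "0.5 0.5 0 0 -1" --pt "0 0 0 0 -1" --pt "0 0 0 0 -0.3" --pt "0 0 0 0 -0.3" --pt "0 0 0 0 -0.3"

```text
clock: 43.3
ee_pos: [0.4799, -0.0524, 0.151]
tool_rot: [[0.999, 0.034, 0.002], [0.034, -0.999, -0.0], [0.002, 0.0, -1.0]]
contact_force: [-0.1, -0.2, -0.4]
finger_gap: 0.0303
gripper_force: 0.0
```

Request:
servo_tool --pt "0 0 20 0 -0.3" --pt "0 0 30 0 -0.53" --pt "0 0 20 0 -0.53" --pt "0 0 0 0 -0.53" --pt "0 0 0 0 -0.53"

```text
clock: 43.72
ee_pos: [0.4801, -0.0526, 0.2216]
tool_rot: [[0.999, 0.033, 0.004], [0.033, -0.999, -0.001], [0.004, 0.001, -1.0]]
contact_force: [-0.7, -0.5, -0.2]
finger_gap: 0.0205
gripper_force: 0.0
```

```bash
python3 - <<'E'
from h import *
st()
for l,v in look(["clamp_knob"],near={"clamp_knob":np.array([.48,-.1])},rad=.12).items():
    for x in v: print(l,x)
E
```

```text
t 43.72 tcp [ 0.4801 -0.0526  0.2216] yaw(y) -1.5373 F [-0.7251 -0.4784 -0.2074] gap 0.0205 grip 0.0
clamp_knob ('scene', array([ 0.4832, -0.0536,  0.0916]), 0.56)
clamp_knob ('wrist', array([ 0.4819, -0.0506,  0.0904]), 0.95)
```

Request:
servo_tool --pt "8 30 0 0 -0.53" --pt "12 40 0 0 -0.53" --pt "12 40 0 0 -0.53" --pt "12 40 0 0 -0.53" --pt "12 40 0 0 -0.53"

```text
clock: 44.43
ee_pos: [0.5349, 0.1393, 0.2199]
tool_rot: [[0.999, 0.033, -0.001], [0.033, -0.999, -0.0], [-0.001, 0.0, -1.0]]
contact_force: [1.2, -0.8, 0.5]
finger_gap: 0.0203
gripper_force: 0.0
```

Request:
servo_tool --pt "12 40 0 0 -0.53" --pt "11 40 0 0 -0.53" --pt "9 30 0 0 -0.53" --pt "0 0 0 0 -0.53" --pt "0 0 0 0 -0.53"

```text
clock: 44.85
ee_pos: [0.5667, 0.2489, 0.2195]
tool_rot: [[0.999, 0.037, -0.001], [0.037, -0.999, -0.0], [-0.001, 0.0, -1.0]]
contact_force: [-0.3, -0.4, 0.2]
finger_gap: 0.0205
gripper_force: 0.0
```

```bash
python3 - <<'E'
from h import *
st()
for l,v in look(["tray_handle"],near={"tray_handle":np.array([.57,.25])}).items():
    for x in v: print(l,x)
E
```

```text
t 44.85 tcp [0.5667 0.2489 0.2195] yaw(y) -1.534 F [-0.2514 -0.3698  0.2434] gap 0.0205 grip 0.0
tray_handle ('scene', array([0.5708, 0.2458, 0.0632]), 0.66)
tray_handle ('top', array([0.5703, 0.2497, 0.065 ]), 0.83)
tray_handle ('wrist', array([0.5717, 0.244 , 0.0608]), 0.85)
```

Request:
servo_tool --pt "1 -1 -34 0 -0.53" --pt "1 0 -34 0 -0.53" --pt "0 0 -26 0 -0.53" --pt "0 0 0 0 -0.53" --pt "0 0 0 0 -0.53"

```text
clock: 45.57
ee_pos: [0.5679, 0.2453, 0.1258]
tool_rot: [[0.999, 0.033, -0.003], [0.033, -0.999, -0.001], [-0.003, 0.001, -1.0]]
contact_force: [0.8, -0.6, -0.4]
finger_gap: 0.0207
gripper_force: 0.0
```

Request:
servo_tool --pt "0 0 0 0 -1" --pt "0 0 0 0 -1" --pt "0 0 0 0 -1" --pt "0 0 0 0 -1" --pt "0 0 0 0 -1" --newtons 20

```text
clock: 45.98
ee_pos: [0.5702, 0.2467, 0.1286]
tool_rot: [[0.999, 0.034, 0.004], [0.034, -0.999, 0.001], [0.004, -0.001, -1.0]]
contact_force: [0.0, 0.9, 7.7]
finger_gap: 0.0094
gripper_force: 20.0
```

Request:
servo_tool --pt "0.1 -2 0 0 -1" --pt "0.2 -5 0 0 -1" --pt "0.3 -8 0 0 -1" --pt "0.4 -10 0 0 -1" --pt "0.4 -10 0 0 -1"

```text
clock: 46.4
ee_pos: [0.5715, 0.2121, 0.1286]
tool_rot: [[0.999, 0.034, 0.004], [0.034, -0.999, 0.002], [0.004, -0.002, -1.0]]
contact_force: [-0.8, 1.6, 7.6]
finger_gap: 0.0093
gripper_force: 20.0
```

Request:
servo_tool --pt "0.4 -10 0 0 -1" --pt "0.4 -10 0 0 -1" --pt "0.4 -10 0 0 -1" --pt "0.4 -10 0 0 -1" --pt "0.4 -10 0 0 -1"

```text
clock: 46.82
ee_pos: [0.5735, 0.1617, 0.1286]
tool_rot: [[0.999, 0.034, 0.004], [0.034, -0.999, 0.001], [0.004, -0.001, -1.0]]
contact_force: [-0.6, 1.8, 8.1]
finger_gap: 0.0092
gripper_force: 20.0
```

```bash
python3 - <<'E'
from h import *
st()
for l,v in look(["bottle4","tray_handle"],near={"bottle4":np.array([.577,.02]),"tray_handle":np.array([.57,.16])},rad=.12).items():
    for x in v: print(l,x)
E
```

```text
t 46.82 tcp [0.5735 0.1617 0.1286] yaw(y) -1.537 F [-0.5865  1.8305  8.1085] gap 0.0092 grip 20.00042885541916
bottle4 ('scene', array([0.5768, 0.0617, 0.0123]), 0.85)
bottle4 ('top', array([0.5733, 0.0568, 0.01  ]), 0.66)
bottle4 ('wrist', array([ 0.5784, -0.0374,  0.01  ]), 0.87)
tray_handle ('scene', array([0.575 , 0.1599, 0.0648]), 0.87)
tray_handle ('top', array([0.5731, 0.1612, 0.0636]), 0.78)
tray_handle ('wrist', array([0.5745, 0.1581, 0.061 ]), 0.77)
```

Request:
servo_tool --pt "0.4 -10 0 0 -1" --pt "0.4 -10 0 0 -1" --pt "0.4 -10 0 0 -1" --pt "0.4 -10 0 0 -1" --pt "0.4 -10 0 0 -1"

```text
clock: 47.68
ee_pos: [0.5755, 0.1116, 0.1286]
tool_rot: [[0.999, 0.034, 0.003], [0.034, -0.999, 0.001], [0.003, -0.001, -1.0]]
contact_force: [-0.3, 1.8, 8.4]
finger_gap: 0.0093
gripper_force: 20.0
```

Request:
servo_tool --pt "0.4 -10 0 0 -1" --pt "0.4 -10 0 0 -1" --pt "0.4 -10 0 0 -1" --pt "0.4 -10 0 0 -1" --pt "0.4 -10 0 0 -1"

```text
clock: 48.1
ee_pos: [0.5775, 0.0614, 0.1285]
tool_rot: [[0.999, 0.034, 0.003], [0.034, -0.999, 0.001], [0.003, -0.001, -1.0]]
contact_force: [-0.1, 1.9, 8.4]
finger_gap: 0.0091
gripper_force: 20.0
```

Request:
servo_tool --pt "0.4 -9 0 0 -1" --pt "0.3 -8 0 0 -1" --pt "0.2 -5 0 0 -1" --pt "0.1 -4 0 0 -1" --pt "0 -2 0 0 -1"

```text
clock: 48.52
ee_pos: [0.5785, 0.0331, 0.1286]
tool_rot: [[0.999, 0.033, 0.003], [0.033, -0.999, 0.0], [0.003, -0.0, -1.0]]
contact_force: [-1.3, 1.1, 8.5]
finger_gap: 0.0092
gripper_force: 20.0
```

Now I feel for the home stop gently.

Request:
servo_tool --pt "0 -1.5 0 0 -1" --pt "0 -1.5 0 0 -1" --pt "0 -1 0 0 -1" --pt "0 0 0 0 -1" --pt "0 0 0 0 -1"

```text
clock: 48.93
ee_pos: [0.5787, 0.0294, 0.1285]
tool_rot: [[0.999, 0.034, 0.004], [0.034, -0.999, -0.0], [0.004, 0.0, -1.0]]
contact_force: [-1.1, -0.4, 8.5]
finger_gap: 0.0094
gripper_force: 20.0
```

Request:
servo_tool --pt "0 -1 0 0 -1" --pt "0 -1 0 0 -1" --pt "0 0 0 0 -1" --pt "0 0 0 0 -1" --pt "0 0 0 0 -1"

```text
clock: 49.35
ee_pos: [0.5788, 0.0274, 0.1286]
tool_rot: [[0.999, 0.034, 0.004], [0.034, -0.999, -0.0], [0.004, 0.0, -1.0]]
contact_force: [-0.5, 0.4, 9.5]
finger_gap: 0.0092
gripper_force: 20.0
```

Request:
servo_tool --pt "0 -1 0 0 -1" --pt "0 -1 0 0 -1" --pt "0 0 0 0 -1" --pt "0 0 0 0 -1" --pt "0 0 0 0 -1"

```text
clock: 49.77
ee_pos: [0.5788, 0.0254, 0.1286]
tool_rot: [[0.999, 0.034, 0.004], [0.034, -0.999, -0.0], [0.004, 0.0, -1.0]]
contact_force: [0.6, 0.4, 8.4]
finger_gap: 0.0095
gripper_force: 20.0
```

Request:
servo_tool --pt "0 -1 0 0 -1" --pt "0 -1 0 0 -1" --pt "0 0 0 0 -1" --pt "0 0 0 0 -1" --pt "0 0 0 0 -1"

```text
clock: 50.18
ee_pos: [0.5788, 0.0246, 0.1286]
tool_rot: [[0.999, 0.033, 0.004], [0.033, -0.999, 0.002], [0.004, -0.002, -1.0]]
contact_force: [-0.2, 6.0, 8.5]
finger_gap: 0.0093
gripper_force: 20.0
```

Request:
servo_tool --pt "0 -1 0 0 -1" --pt "0 -1 0 0 -1" --pt "0 0 0 0 -1" --pt "0 0 0 0 -1" --pt "0 0 0 0 -1"

```text
clock: 50.6
ee_pos: [0.5788, 0.0243, 0.1286]
tool_rot: [[0.999, 0.032, 0.004], [0.032, -0.999, 0.005], [0.004, -0.005, -1.0]]
contact_force: [0.6, 14.2, 8.7]
finger_gap: 0.0093
gripper_force: 20.0
```

Request:
servo_tool --pt "0 -1 0 0 -1" --pt "0 -1 0 0 -1" --pt "0 0 0 0 -1" --pt "0 0 0 0 -1" --pt "0 0 0 0 -1"

```text
clock: 51.02
ee_pos: [0.5788, 0.0241, 0.1286]
tool_rot: [[0.999, 0.032, 0.004], [0.032, -0.999, 0.008], [0.005, -0.007, -1.0]]
contact_force: [1.2, 21.5, 9.1]
finger_gap: 0.0095
gripper_force: 20.0
```

Home stop found (force rose at y = 0.0243, as predicted). Releasing the handle and going to the knob.

Request:
servo_tool --pt "0 4 0 0 -0.53" --pt "0 0 0 0 -0.53" --pt "0 0 0 0 -0.53" --pt "0 0 0 0 -0.53" --pt "0 0 20 0 -0.53"

```text
clock: 51.43
ee_pos: [0.5749, 0.0229, 0.1438]
tool_rot: [[0.999, 0.033, -0.006], [0.033, -0.999, 0.0], [-0.006, -0.0, -1.0]]
contact_force: [0.2, 0.5, -0.2]
finger_gap: 0.0203
gripper_force: 0.0
```

Request:
servo_tool --pt "0 0 35 0 -0.53" --pt "0 0 35 0 -0.53" --pt "-25 -18 0 0 -0.3" --pt "-25 -18 0 0 -0.3" --pt "-25 -18 0 0 -0.3"

```text
clock: 51.85
ee_pos: [0.5019, -0.0316, 0.2174]
tool_rot: [[0.999, 0.034, 0.002], [0.034, -0.999, -0.001], [0.002, 0.001, -1.0]]
contact_force: [-0.1, -0.6, -0.5]
finger_gap: 0.0306
gripper_force: 0.0
```

Request:
servo_tool --pt "-25 -20 0 0 -0.3" --pt "0 0 0 0 -0.3" --pt "0 0 0 0 -0.3" --pt "0 0 0 0 -0.3" --pt "0 0 0 0 -0.3"

```text
clock: 52.27
ee_pos: [0.4785, -0.0506, 0.2168]
tool_rot: [[0.999, 0.034, 0.001], [0.034, -0.999, -0.0], [0.001, 0.0, -1.0]]
contact_force: [0.8, 0.9, 0.3]
finger_gap: 0.0307
gripper_force: 0.0
```

```bash
python3 - <<'E'
from h import *
st()
for l,v in look(["clamp_knob","tray_handle","bottle4"],near={"clamp_knob":np.array([.48,-.05]),"tray_handle":np.array([.578,.025]),"bottle4":np.array([.58,-.13])},rad=.09).items():
    for x in v: print(l,x)
E
```

```text
t 52.27 tcp [ 0.4785 -0.0506  0.2168] yaw(y) -1.537 F [0.7536 0.9127 0.2786] gap 0.0307 grip 0.0
clamp_knob ('scene', array([ 0.4834, -0.0561,  0.0915]), 0.56)
clamp_knob ('wrist', array([ 0.4809, -0.051 ,  0.0895]), 0.83)
tray_handle ('scene', array([0.5817, 0.0245, 0.0641]), 0.83)
tray_handle ('wrist', array([0.5773, 0.0202, 0.0646]), 0.56)
bottle4 ('scene', array([ 0.5857, -0.1744,  0.0083]), 0.69)
```

Right above the knob. Lower, grip and swing it to the locked stop (reverse arc).

Request:
servo_tool --pt "1 -1 -10 0 -0.3" --pt "0 0 -20 0 -0.3" --pt "0 0 -20 0 -0.3" --pt "0 0 -16 0 -0.3" --pt "0 0 0 0 -0.3"

```text
clock: 53.28
ee_pos: [0.4763, -0.0513, 0.1476]
tool_rot: [[0.999, 0.034, -0.005], [0.034, -0.999, 0.001], [-0.005, -0.002, -1.0]]
contact_force: [0.2, 0.7, -0.3]
finger_gap: 0.0307
gripper_force: 0.0
```

Request:
servo_tool --pt "0 0 0 0 -1" --pt "0 0 0 0 -1" --pt "0 0 0 0 -1" --pt "0 0 0 0 -1" --pt "0 0 0 0 -1" --newtons 8

```text
clock: 53.7
ee_pos: [0.4782, -0.0513, 0.1511]
tool_rot: [[0.999, 0.034, 0.0], [0.034, -0.999, 0.001], [0.0, -0.001, -1.0]]
contact_force: [-1.2, 3.9, -1.8]
finger_gap: 0.0178
gripper_force: 8.0
```

Request:
servo_tool --pt "-6.9 -8.9 0 0 -1" --pt "-5.4 -9.7 0 0 -1" --pt "-3.7 -10.6 0 0 -1" --pt "-2 -10.9 0 0 -1" --pt "-0.3 -11.2 0 0 -1"

```text
clock: 54.12
ee_pos: [0.4574, -0.1021, 0.1507]
tool_rot: [[0.999, 0.034, -0.004], [0.034, -0.999, 0.002], [-0.004, -0.002, -1.0]]
contact_force: [-3.6, 4.9, 1.0]
finger_gap: 0.0173
gripper_force: 8.0
```

Request:
servo_tool --pt "1.6 -11.2 0 0 -1" --pt "3.2 -10.6 0 0 -1" --pt "5 -10 0 0 -1" --pt "6.4 -9.1 0 0 -1" --pt "7.9 -8 0 0 -1"

```text
clock: 54.53
ee_pos: [0.4822, -0.1512, 0.1508]
tool_rot: [[0.999, 0.033, -0.004], [0.033, -0.999, 0.003], [-0.004, -0.003, -1.0]]
contact_force: [-12.0, 16.3, 8.4]
finger_gap: 0.02
gripper_force: 8.0
```

Request:
servo_tool --pt "2 -2 0 0 -1" --pt "1 -1 0 0 -1" --pt "0 0 0 0 -1" --pt "0 0 0 0 -1" --pt "0 0 0 0 -1"

```text
clock: 54.95
ee_pos: [0.4835, -0.1511, 0.1504]
tool_rot: [[0.999, 0.032, -0.007], [0.033, -0.999, 0.007], [-0.007, -0.008, -1.0]]
contact_force: [-5.6, 15.8, 9.0]
finger_gap: 0.019
gripper_force: 8.0
```

Against the stop. Release, withdraw, and take a final look.

Request:
servo_tool --pt "0 0 0 0 -0.3" --pt "0 0 0 0 -0.3" --pt "0 0 0 0 -0.3" --pt "0 0 25 0 -0.3" --pt "0 0 40 0 0"

```text
clock: 55.37
ee_pos: [0.4856, -0.1547, 0.2138]
tool_rot: [[0.999, 0.034, -0.005], [0.034, -0.999, 0.002], [-0.005, -0.002, -1.0]]
contact_force: [0.3, 0.5, 0.8]
finger_gap: 0.0351
gripper_force: 0.0
```

Request:
servo_tool --pt "0 -10 40 0 0" --pt "-10 -30 30 0 0" --pt "-20 -40 0 0 0" --pt "-20 -40 0 0 0" --pt "0 0 0 0 0"

```text
clock: 55.78
ee_pos: [0.4389, -0.275, 0.2862]
tool_rot: [[1.0, 0.029, 0.003], [0.029, -1.0, -0.007], [0.002, 0.007, -1.0]]
contact_force: [0.5, -0.6, -0.6]
finger_gap: 0.0437
gripper_force: 0.0
```

```bash
python3 - <<'E'
from h import *
st()
n={"clamp_knob":np.array([.48,-.14]),"tray_handle":np.array([.578,.025]),"bottle4":np.array([.58,-.13])}
for l,v in look(["clamp_knob","tray_handle","vase","ramekin","slicer","brush"],near=n,rad=.09,cams=("scene","top")).items():
    for x in v[:3]: print(l,x)
save("scene","s9.png",(170,125,350,285),4)
E
```

```text
t 55.78 tcp [ 0.4389 -0.275   0.2862] yaw(y) -1.5413 F [ 0.4998 -0.582  -0.5724] gap 0.0437 grip 0.0
clamp_knob ('scene', array([ 0.4861, -0.1532,  0.0911]), 0.53)
tray_handle ('scene', array([0.5794, 0.0239, 0.064 ]), 0.63)
tray_handle ('top', array([0.5825, 0.0274, 0.0675]), 0.6)
vase ('scene', array([ 0.6165, -0.4668, -0.0014]), 0.91)
vase ('scene', array([ 0.5359, -0.0174,  0.036 ]), 0.63)
vase ('scene', array([0.6918, 0.376 , 0.0036]), 0.44)
ramekin ('scene', array([ 0.8011,  0.0517, -0.0001]), 0.94)
ramekin ('top', array([0.7988, 0.0493, 0.0015]), 0.74)
slicer ('scene', array([0.6922, 0.3738, 0.0044]), 0.75)
slicer ('top', array([0.6875, 0.3744, 0.004 ]), 0.88)
brush ('top', array([ 0.7537, -0.2066, -0.0057]), 0.76)
```

View pics/s9.png

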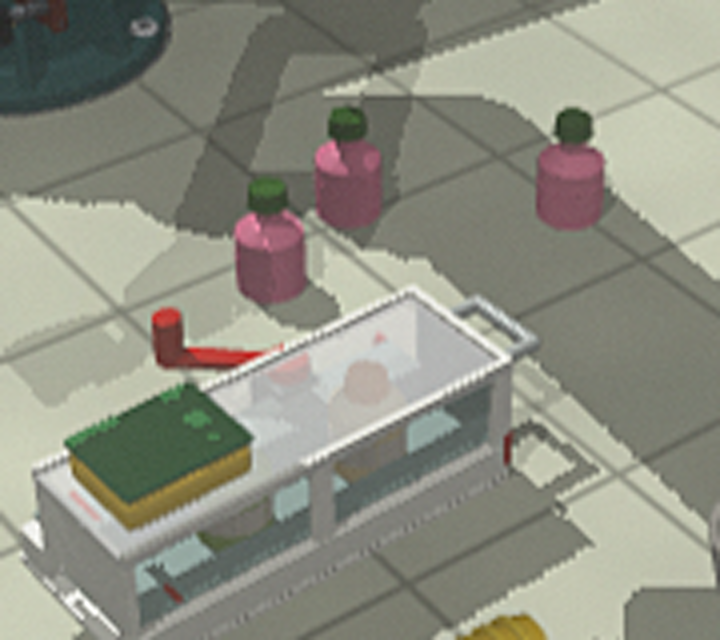

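The tray is home with both bottles upright under the deck: cream at (365,410) and green at (235,520). The lever points rearward to (168,335) and the other items are where they were. Handing in.

```bash
python3 -c "
from h import *
print(order.job_done())"
```

```text
the job is handed in; nothing more can be done
None
```

I handed the job in at about 56 s of simulated time: both bottles present (cream bottle2 and green bottle4) stand upright with caps shut in the tray, which is fully home and clamped, and the pink look-alikes, vase, ramekin, slicer and brush were left where they stood; pressing the green cap peaked at 67 N on the wrist (limit 120 N), and no verdict was returned.

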